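# Test-fire a rat trap before it goes under the studio shelves

## Robot

A 7-joint arm with a two-finger parallel gripper is mounted at the origin on the work surface. World frame = base frame: x ahead of the robot, y to its left, z up, the work surface at z = 0. Lengths are in m, angles in rad, forces in N, time in s.
With the tool pointing down it reaches from about 0.35 to 0.9 m from the base axis. Payload 8.1 kg.
Tool frame: the origin (TCP) lies on the centre line of the jaws, within the pads' length; the fingertips stand 17 mm ahead of it and the grasp point (between the pads) lies 2 mm behind it; z points along the fingers, y is the direction in which the jaws open and shut (so a half turn about z gives the same grasp; the last joint's range is limited). The gripper opens to 92 mm and grips with 3 to 60 N. Pads are 19 mm wide; open, the fingers measure 130 mm over their backs; the gripper's body (75 mm by 190 mm) begins 47 mm behind the grasp point.
Start: joints at [-1.387, 0.434, 0.025, 1.573, -0.012, 1.134, -0.075], TCP at [0.177, 0.599, 0.244] pointing down, gripper open.
Joint ranges: [-2.62, 2.62], [-0.44, 2.09], [-1.27, 1.32], [0.08, 2.57], [-1.32, 4.46], [0.12, 2], [-2.74, 2.74]. Speed limits (rad/s): [2.22, 2.22, 3.01, 3.01, 3.14, 3.14, 3.14].

## Interface

Orientations are given as a rotation vector (axis times angle).
In Python, from cell import arm gives the robot as it stands.
- The arm moves only by the shell command python3 -m creep 'ROWS' [FORCE]. ROWS is JSON, a list that holds one entry, the list of rows, each a list of 7 numbers: the shift along the world's x, y, z in cm, then the turn, a rotation vector about the world's x, y, z in degrees, then the opening, from -1 (shut) to 1 (fully open), so that 0 is half open. In form: [[[tx, ty, tz, ax, ay, az, jaw], ...]]. A call has 1 to 5 rows; each row is the pose to reach, as a shift and turn from the pose commanded when the call began; what a row does not reach only later rows make up. A row lasts 1/10 s, in which the tool goes at most 50 mm and 8.59 degrees, less where a joint would pass 70% of its speed; a pose out of reach is approached as far as the arm can. A call with a gripper value outside its range is refused whole. The fingers move at their own pace and stop on an object; FORCE is the grip in N (left out, the last holds). Time passes only in rows, so rows that repeat a pose let the fingers close. It gives the time, the measured TCP pose, the force and the opening at its end, in the units of the state.
- arm.observe(): the state, without advancing time (a new reading comes with each control period).
- arm.get_image(name): name is "side" or "top" or "wrist"; returns the picture (420x560x3 uint8, red, green, blue); there is no depth.
- arm.camera_model(name): a dict with "vfov" (degrees; the focal length in pixels is half the picture's height over the tangent of half this angle, whatever the lens; pixels are square), "cx", "cy" (the principal point, pixels), "cam_to_world" (4x4, takes a point from camera to world coordinates); the wrist camera has in their place "T_tool_cam" (4x4, takes a point from camera to tool coordinates, whose origin is the TCP and whose axes are the flange's). Camera axes: x right, y down, z forward; pixel columns grow to the right and rows downward; lengths in m; the calibration is good to about 2 mm. A picture is of the moment at which its call begins: read the wrist's pose just before it. camera_model takes no time and is no camera call.
- arm.sign_off(): hands the job in, once; it reports no verdict.
The state is a dict: "clock": time; "joints": joint angles; "dq": joint speeds; "joint_efforts": joint torques, N m; "position": TCP position; "ee_rot": TCP orientation; "force": force on the tool from outside, world axes, zero at the start; "ft_torque": the same for the moment, N m; "width": opening from 0.0 (shut) to 1.0 (fully open).
Only numpy, scipy, OpenCV 4.12 (cv2) and the standard library are available. Lean on these libraries where they do the work, as an engineer would, in place of code of your own. Each camera call takes 0.05 s, during which the arm holds its last target.

## Task

Prove that the sprung rat trap works before it goes under the shelves: press its rear setting paddle down until the latch catches, no harder than it needs and not forced against its stop, and ease off so that it stands set and never snaps back uncaught. Then trip the treadle with the wooden modelling stick so that the jaw snaps, keeping gripper and arm off the treadle and jaw. Draw the stick out so that the jaw shuts fully and lay it flat on the table clear of the trap, leaving the dish, bottle and tile where they are.

Things in the scene. Friction and masses are not known exactly. Their poses are not given: they have to be found in the camera images.
- trap: Grey plastic base (150 x 72 mm) of a clamshell rat trap, screwed to a fixed plywood board 12 mm thick (x from -99 to +107, y +-58 mm). Origin on the table straight below the hinge pin, which lies along y 52 mm above it. x points out of the mouth (jaw and treadle at +x, paddle at -x), z up. Lower lip to x = 81 mm, 31 mm above the table; cheeks beside the hinge (y = +-31 to 36 mm) 67 mm.
- rocker (a joint): Angle (rad) of the rocker (jaw + paddle): 0 = jaw shut; grows as the paddle goes down and the jaw up. Closing spring: 0.30 N m + 0.42 per rad. The latch catches at an angle that differs from trap to trap (0.75 to 1.10) and cannot be seen; a springy stop (about 5 N per mm at the pad) follows 0.07 rad later. Caught and let go it stays near that angle; not caught it springs back to 0.
- paddle: Black setting paddle behind the hinge: plate 44 mm wide, 5 mm thick, 13 to 65 mm from the hinge pin. With the jaw shut it slants up and back from the hinge at 45 degrees; at rocker angle q, at 45 degrees minus q. More than 28 N on it strains the trap. Origin on the hinge pin.
- pad (a point): The place to press: middle of the paddle's ribbed end, on the upper face, 55 mm from the hinge pin; moves with the paddle (93 mm above the table with the jaw shut, 38 to 57 mm when set). It takes 6 N at first and 11 to 15 N at the catch.
- jaw: Black toothed upper jaw, a U-shaped frame 60 mm wide with open middle, two side bars and a front bar 77 mm from the hinge; origin on the hinge pin. Snaps down hard when tripped: the gripper must not touch it.
- treadle: Steel treadle in the mouth, in one piece with the sear hook; plate 30 x 38 mm, from 38 to 68 mm ahead of the hinge pin, its top 40 mm above the table. Origin on its pivot, 27 mm ahead of the hinge, 24 mm above the table. Pressed 4 to 5 mm down at its middle (3 to 5 N) it frees the jaw; it can go 11 mm down.
- treadle_spot (a point): Point on the top of the treadle plate, 56 mm ahead of the hinge, where to press. With the trap set, it is free from the front over the lower lip: a level stick can pass between the lip and the raised jaw (front bar more than 80 mm above the table).
- stick: Loose plain hardwood modelling stick lying flat on the table, 220 mm long along its own x, 35 g. Grip part 150 x 14 mm, 12 mm high; +x end a spatula 16 mm wide, 6 mm thick, -x end a blunt tang 10 mm wide, 8 mm thick, both at mid-height. Either end will do. Origin at the middle of the underside.
- dish: Terracotta dish, 130 mm across, 35 mm high; bystander. Origin under its middle.
- bottle: Grey bottle, 56 mm across, 150 mm tall; bystander. Origin under its middle.
- tile: Pale biscuit-fired tile, 90 x 60 x 9 mm; bystander. Origin under its middle.
Mind the look-alikes: they are no part of the job. What is meant by the stick is not green, and is the smaller of those in its own colour. There is more than one size of the trap; the one meant has the size given above.

How it is judged:
On the way, in this order (a step that is already met when the one before it is completed fails the run):
1. the trap stands set by its own latch, nothing pressing the paddle (value of joint rocker above 0.6 rad and contact force between anything else and paddle below 0.2 N), for 0.4 s.
2. the stick presses the treadle of the set trap (value of joint rocker above 0.6 rad and contact force between stick and treadle above 0.3 N).
3. the jaw has snapped and, the stick drawn out, is fully shut (value of joint rocker below 0.05 rad and contact force between stick and jaw below 0.1 N), for 0.2 s.
At the end, for the whole second after the job is handed in: The jaw is fully shut again (rocker below 0.05 rad) and the stick lies flat and still on the table (origin under 6 mm high, level within 4 degrees), not touching the trap or its board, its middle more than 120 mm from the hinge (value of joint rocker below 0.05 rad and height (world z) of stick below 0.006 m and angle between stick's own x axis and vertical above 1.5 rad and linear speed of stick below 0.02 m/s and contact force between stick and trap below 0.05 N and horizontal distance between stick and trap above 0.12 m).
It fails at once if the paddle is pressed with more than 28 N (contact force between anything else and paddle above 28 N).
It fails at once if the gripper or arm touches the jaw (contact force between any of the fingers, the arm and jaw above 0.5 N).
It fails at once if the gripper or arm touches the treadle (contact force between any of the fingers, the arm and treadle above 0.5 N).
It fails at once if the dish, bottle or tile is moved (distance of any of dish, bottle, tile from where it was at the start of the episode above 0.02 m).
It fails at once if the rocker snaps shut without the stick at the treadle (let go before the latch had caught) (velocity of joint rocker below -6 rad/s and distance between stick and treadle_spot above 0.16 m).
It also fails if it takes over 67 s, if anything falls off the work surface, if the arm or the gripper's body presses on something with over 40 N, if the wrist force passes 120 N, or if a joint passes its speed limit or range.

## Working session

There is one attempt and no reset: what is moved stays moved. The work goes in short steps, Python scripts to look and compute and a shell command to move; the robot and the scene stay as the last step left them, time stands still between calls to the robot, and variables do not carry over. Pictures are saved under pics/ and viewed, and the job is handed in when it is done.

```bash
ls; mkdir -p pics; python3 - <<'E'
from cell import arm
import cv2,json
for n in("side","top","wrist"):
    cv2.imwrite(f"pics/{n}0.png",arm.get_image(n)[:,:,::-1])
    print(n,arm.camera_model(n))
print(arm.observe())
E
```

```text
pics
side {'vfov': 50.464538738425745, 'cx': 280.1236006363243, 'cy': 206.44653728827774, 'cam_to_world': array([[ 0.90598438, -0.30428658,  0.29428214,  0.16930354],
       [-0.42281701, -0.68406338,  0.5943762 , -0.83940496],
       [ 0.02044693, -0.66292304, -0.74840829,  1.12623014],
       [ 0.        ,  0.        ,  0.        ,  1.        ]])}
top {'vfov': 56.30439432682313, 'cx': 278.2122081133501, 'cy': 211.97933774546945, 'cam_to_world': array([[-0.02435978, -0.99784623,  0.06090573,  0.51087125],
       [-0.99966265,  0.02486266,  0.00751241, -0.01600907],
       [-0.00901051, -0.06070219, -0.99811525,  1.02108114],
       [ 0.        ,  0.        ,  0.        ,  1.        ]])}
wrist {'vfov': 66.64036109210556, 'cx': 285.3835426964013, 'cy': 206.64977029924268, 'T_tool_cam': array([[-5.41029252e-04, -9.65320637e-01, -2.61066609e-01,
         7.02359131e-02],
       [ 9.99999758e-01, -4.08381468e-04, -5.62347144e-04,
        -9.43649786e-04],
       [ 4.36230538e-04, -2.61066850e-01,  9.65320625e-01,
        -1.40399735e-01],
       [ 0.00000000e+00,  0.00000000e+00,  0.00000000e+00,
         1.00000000e+00]])}
{'clock': 0.15, 'joints': array([-1.38660492,  0.43505191,  0.0249767 ,  1.57385556, -0.01161521,
        1.13398764, -0.07508965]), 'dq': array([-0.00017343, -0.00230127,  0.00036626, -0.00271398,  0.00137014,
        0.00116813, -0.00021321]), 'joint_efforts': array([ 1.65908848e-03, -6.68259072e+01,  9.85871404e-01, -3.14692211e+01,
       -6.05606823e-02,  3.95618810e-02,  7.76032857e-05]), 'position': array([0.17673749, 0.59912659, 0.2431447 ]), 'ee_rot': array([-4.49041958e-01, -3.10926177e+00,  1.81432045e-03]), 'force': array([ 1.1309878 , -0.7504084 , -0.36058963]), 'ft_torque': array([ 0.01047482, -0.04423   ,  0.02124359]), 'width': 1.0029821098968976}
```

View pics/top0.png

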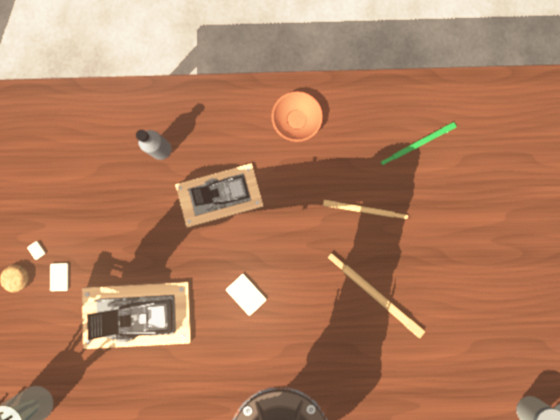

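View pics/side0.png

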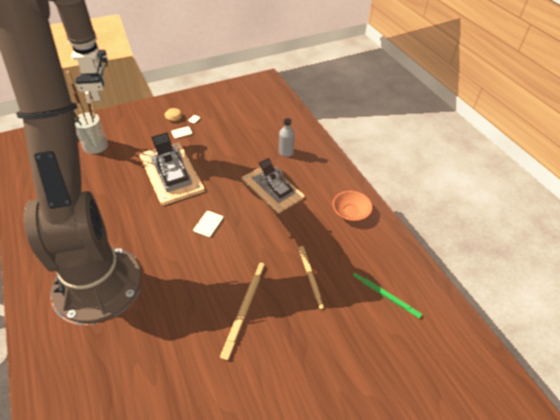

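View pics/wrist0.png

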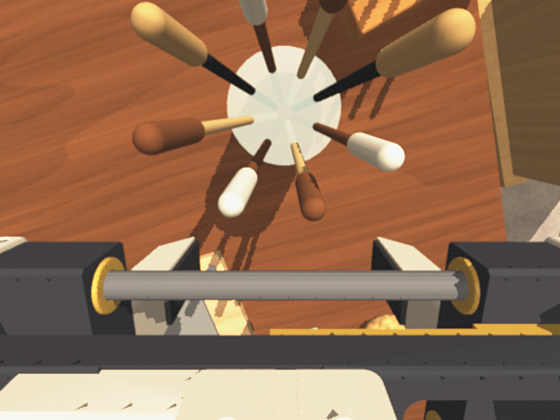

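```bash
python3 - <<'E'
import cv2
im=cv2.imread("pics/top0.png")
cv2.imwrite("pics/c1.png",cv2.resize(im[155:235,165:275],None,fx=7,fy=7,interpolation=cv2.INTER_CUBIC))
cv2.imwrite("pics/c2.png",cv2.resize(im[190:230,315:415],None,fx=7.5,fy=7.5,interpolation=cv2.INTER_CUBIC))
im=cv2.imread("pics/side0.png")
cv2.imwrite("pics/c3.png",cv2.resize(im[150:215,235:315],None,fx=9,fy=9,interpolation=cv2.INTER_CUBIC))
E
```

```text
(no output)
```

View pics/c1.png

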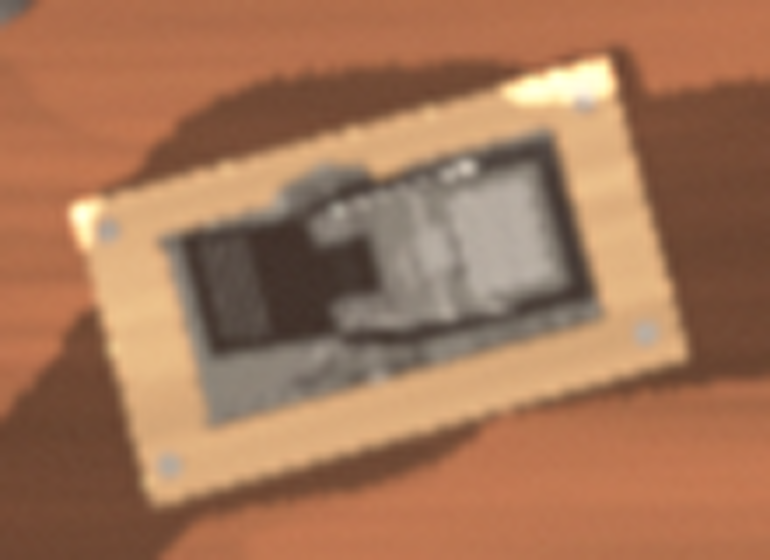

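View pics/c2.png

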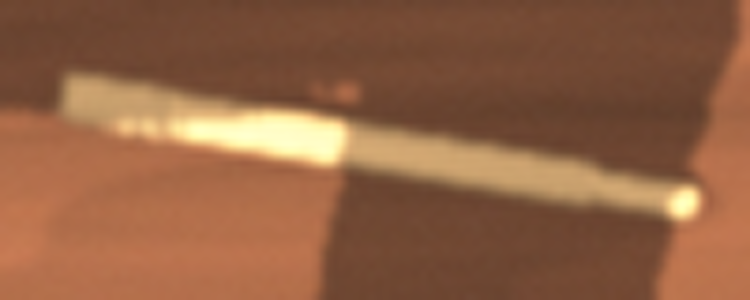

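View pics/c3.png

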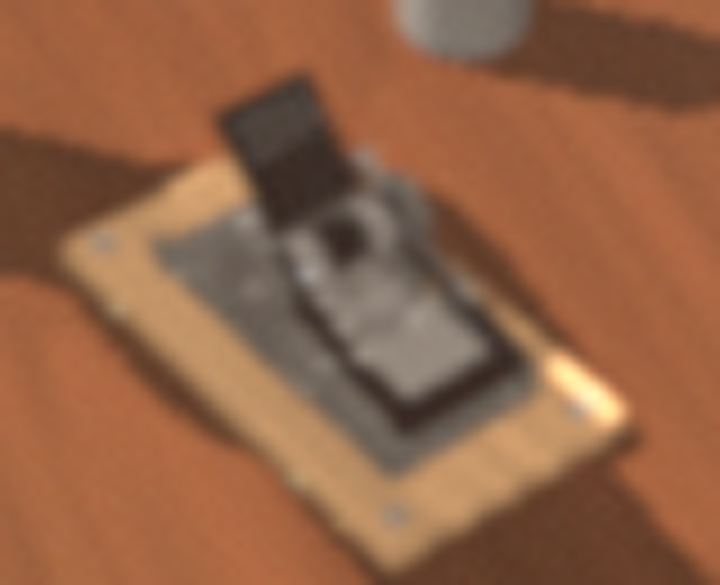

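```bash
cat > h.py <<'E'
import numpy as np
from cell import arm
def ray(n,u,v,H=None):
    m=arm.camera_model(n); f=210/np.tan(np.radians(m['vfov']/2))
    T=m['cam_to_world']
    d=T[:3,:3]@np.array([(u-m['cx'])/f,(v-m['cy'])/f,1]); return T[:3,3],d
def pz(n,u,v,z):
    o,d=ray(n,u,v); return o+d*(z-o[2])/d[2]
def proj(n,p):
    m=arm.camera_model(n); f=210/np.tan(np.radians(m['vfov']/2))
    q=np.linalg.inv(m['cam_to_world'])@np.r_[p,1]; return q[0]/q[2]*f+m['cx'],q[1]/q[2]*f+m['cy']
E
python3 - <<'E'
from h import *
np.set_printoptions(precision=4,suppress=True)
from scipy.optimize import least_squares
obj=[(-.099,-.058),(.107,-.058),(.107,.058),(-.099,.058)]
def un(pts,s,x0,y0): return [((x+.5)/s-.5+x0,(y+.5)/s-.5+y0) for x,y in pts]
# top: trap +x -> image right; world +y ->image left
# image corners: TL,TR,BR,BL. trap y = z cross x: +x is -Y world so +y is +X world = image up
top=un([(153,505),(688,358),(612,58),(72,205)],7,165,155)
side=un([(390,575),(632,410)],9,235,150)
P=np.array([pz("top",*q,.012) for q in top]);print(P, np.linalg.norm(P-np.roll(P,1,0),axis=1))
S=np.array([pz("side",*q,.012) for q in side]);print(S,)
print(np.array([pz("side",*q,.012) for q in un([(60,248)],9,235,150)]))
def res(p):
    c,s=np.cos(p[2]),np.sin(p[2]);R=np.array([[c,-s],[s,c]])
    return (np.array(obj)@R.T+p[:2]-P[:,:2]).ravel()
r=least_squares(res,[.55,.13,-1.6]);print("trap",r.x,np.degrees(r.x[2]),res(r.x))
st=un([(63,97),(700,202)],7.5,315,190)
Q=np.array([pz("top",*q,.008) for q in st]);print("stick",Q,np.linalg.norm(Q[0]-Q[1]),Q.mean(0),np.degrees(np.arctan2(*(Q[0]-Q[1])[1::-1])))
print("dish",pz("top",297,117,.035),"bottle",pz("top",145,136,.15),"tile",pz("top",246,294,.009))
o=arm.observe()
from scipy.spatial.transform import Rotation as R
print(R.from_rotvec(o['ee_rot']).as_matrix(),o['clock'])
E
```

```text
[[0.5403 0.2289 0.012 ]
 [0.5896 0.0308 0.012 ]
 [0.7019 0.0565 0.012 ]
 [0.6522 0.2578 0.012 ]] [0.1155 0.2041 0.1152 0.2073]
[[0.5877 0.0206 0.012 ]
 [0.7065 0.0582 0.012 ]]
[[0.5403 0.2271 0.012 ]]
trap [ 0.6201  0.1474 -1.3286] -76.12154133362272 [-0.0003  0.0007 -0.0002 -0.0012  0.0001  0.0009  0.0004 -0.0004]
stick [[ 0.5944 -0.1248  0.008 ]
 [ 0.5527 -0.3422  0.008 ]] 0.2214055863531665 [ 0.5735 -0.2335  0.008 ] 79.15089502070586
dish [ 0.8128 -0.0625  0.035 ] bottle [0.7433 0.287  0.15  ] tile [0.3649 0.0789 0.009 ]
[[-0.9591  0.2829 -0.0002]
 [ 0.2829  0.9591 -0.0011]
 [-0.0001 -0.0012 -1.    ]] 0.15
```

The small trap (top picture 178-262, 165-227) has a 206 x 115 mm board, so it is the one described; the one at (82-190, 283-348) is about 270 mm and too big. Of the wooden-coloured sticks, (323-407, 203-216) measures 221 mm and is the one meant. The one at (330-422, 255-333) is longer and the third is green. The enlarged crops confirm both choices. Next I move above the paddle and close the gripper.

```bash
python3 -m creep '[[[3,-2.5,0,0,0,0,1],[6,-5.5,0,0,0,0,0],[10,-9,0,0,0,0,-1],[14,-13,0,0,0,-3,-1],[18,-17,0,0,0,-6,-1]]]' 20
python3 -m creep '[[[4,-4,0,0,0,-6,-1],[8,-8,0,0,0,-12,-1],[12,-12,0,0,0,-18,-1],[16,-16,0,0,0,-24,-1],[20,-20,0,0,0,-30,-1]]]'
python3 - <<'E'
from cell import arm
o=arm.observe();print(o['joints'],o['position'],o['ee_rot'],o['force'])
E
```

```text
clock: 0.65
position: [0.3464, 0.4393, 0.2436]
ee_rot: [-0.614, -3.081, 0.0]
force: [1.1, 0.3, 0.4]
width: 0.703
clock: 1.15
position: [0.5231, 0.2626, 0.2437]
ee_rot: [-1.394, -2.815, -0.0]
force: [0.4, 0.6, 0.1]
width: 0.267
[-0.77647988  0.37352641  0.30309719  1.69173582 -0.12302097  1.09493355
  0.21499658] [0.52311042 0.26260031 0.24374914] [-1.39357889e+00 -2.81548700e+00 -2.41379000e-04] [0.39292068 0.55268687 0.14792002]
```

```bash
cat >> h.py <<'E'
from scipy.spatial.transform import Rotation as R
TO=np.array([.620,.1474,0]);TY=np.radians(-76.1)
RT=R.from_euler('z',TY).as_matrix()
def w(p): return TO+RT@np.array(p)
def tl(p): return RT.T@(np.array(p)-TO)
def pad(q):
    a=np.pi/4-q; return np.array([-.055*np.cos(a)+.0025*np.sin(a),0,.052+.055*np.sin(a)+.0025*np.cos(a)])
def pose(corner,t=np.radians(18)):
    z=np.array([np.sin(t),0,-np.cos(t)]);x=np.array([-np.cos(t),0,-np.sin(t)]);y=np.cross(z,x)
    return w(np.array(corner)-.0095*x-.017*z), RT@np.c_[x,y,z]
def need(P,Rm):
    o=arm.observe();d=(P-o['position'])*100
    r=np.degrees((R.from_matrix(Rm)*R.from_rotvec(o['ee_rot']).inv()).as_rotvec())
    return np.round(d,2),np.round(r,1)
def cornernow(t=None):
    o=arm.observe();Rm=R.from_rotvec(o['ee_rot']).as_matrix()
    return tl(o['position']+Rm@np.array([.0095,0,.017])),o['force']
E
python3 - <<'E'
from h import *
print(need(*pose(pad(0)+[0,0,.04])), w(pad(0)))
E
```

```text
(array([ 8.89, -8.28, -9.2 ]), array([-16.4,  -7.8, -23.2])) [0.61108199 0.18343601 0.09265864]
```

```bash
python3 -m creep '[[[2.2,-2.1,0,-4.1,-1.9,-5.8,-1],[4.4,-4.1,-1,-8.2,-3.9,-11.6,-1],[6.7,-6.2,-3,-12.3,-5.8,-17.4,-1],[8.9,-8.3,-6,-16.4,-7.8,-23.2,-1],[8.9,-8.3,-6,-16.4,-7.8,-23.2,-1]]]'
python3 - <<'E'
from h import *
import cv2
print(need(*pose(pad(0)+[0,0,.04])), cornernow(),arm.observe()['width'])
for n in("side","top","wrist"): cv2.imwrite(f"pics/{n}1.png",arm.get_image(n)[:,:,::-1])
im=cv2.imread("pics/side1.png")
cv2.imwrite("pics/c4.png",cv2.resize(im[80:220,220:360],None,fx=4.2,fy=4.2,interpolation=cv2.INTER_CUBIC))
E
```

```text
clock: 1.65
position: [0.6102, 0.1796, 0.1785]
ee_rot: [1.772, 2.269, -0.297]
force: [-0.7, 0.5, -0.9]
width: 0.003
(array([ 0.18,  0.02, -2.67]), array([ 0.5, -0.4, -0.1])) (array([-0.03725103, -0.00195854,  0.15933187]), array([-0.68399618,  0.51495455, -0.90988366])) 0.002702387279896113
```

View pics/c4.png

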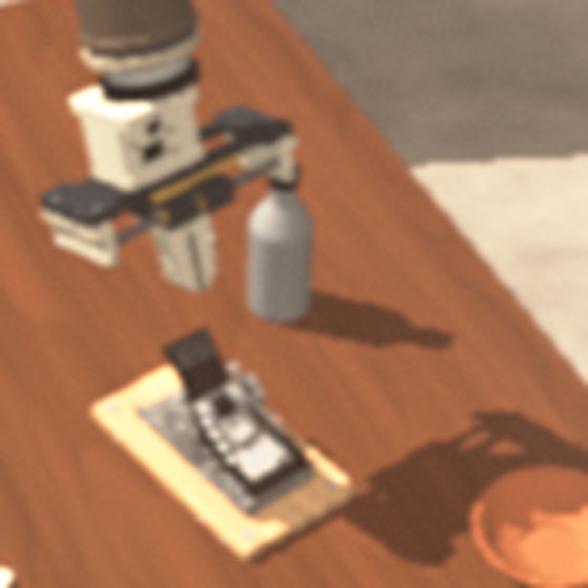

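View pics/wrist1.png

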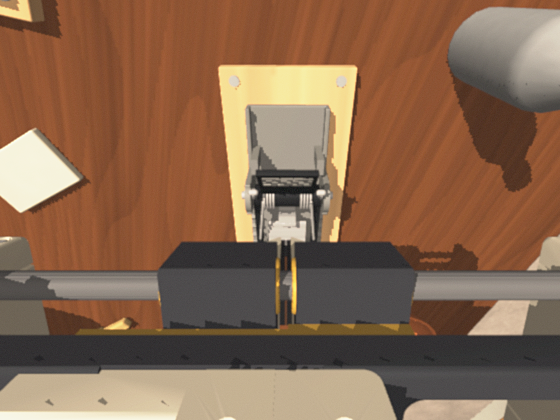

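View pics/top1.png

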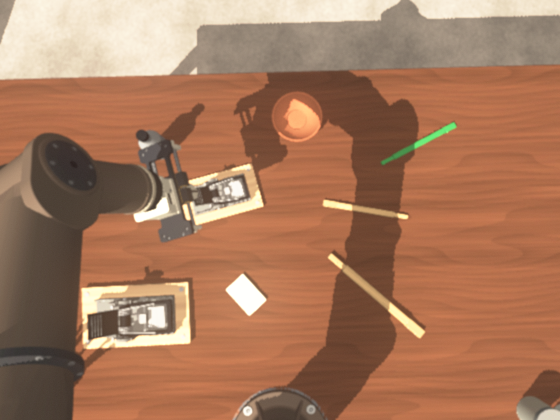

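```bash
python3 - <<'E'
from h import *
import cv2
a=cv2.imread("pics/top1.png")[115:255,125:265]
b=cv2.imread("pics/side0.png")[110:165,265:310]
cv2.imwrite("pics/c5.png",cv2.resize(a,None,fx=4.2,fy=4.2,interpolation=cv2.INTER_CUBIC))
cv2.imwrite("pics/c6.png",cv2.resize(b,None,fx=10,fy=10,interpolation=cv2.INTER_CUBIC))
E
```

```text
(no output)
```

View pics/c5.png

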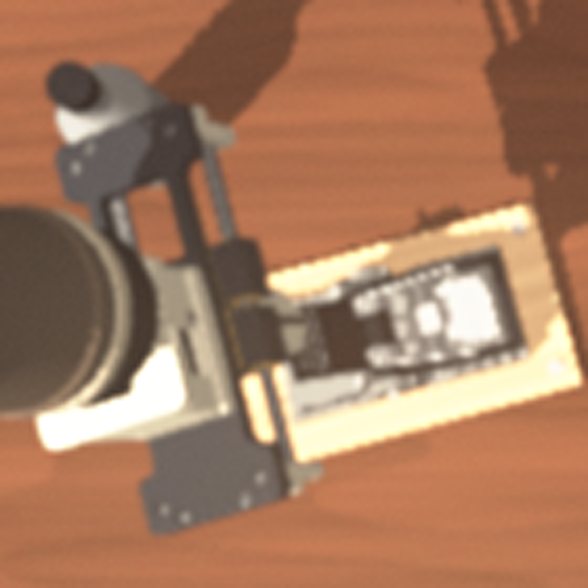

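View pics/c6.png

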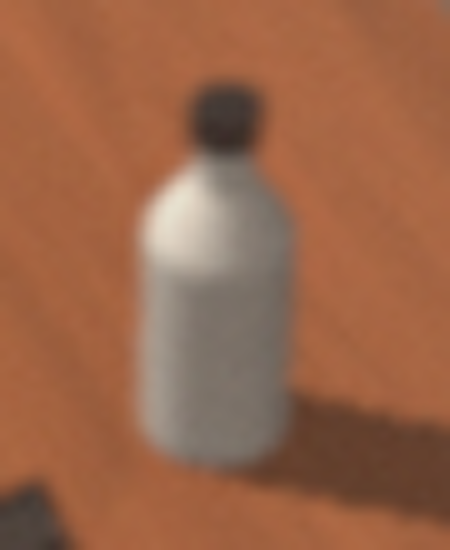

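```bash
python3 - <<'E'
from h import *
b=pz("side",287,152.3,0);print(b,tl(b)); b=pz("top",145,136,.15); print(tl(b))
for u,v in((60,150),(190,112),(232,130),(155,530),(320,470)):
  for z in(.22,.26): print(u,v,z,tl(pz("top",(u+.5)/4.2-.5+125,(v+.5)/4.2-.5+115,z)))
E
```

```text
[0.75176076 0.29260963 0.        ] [-0.10930475  0.16278577  0.        ]
[-0.10588352  0.15321867  0.15      ]
60 150 0.22 [-0.10628591  0.10340714  0.22      ]
60 150 0.26 [-0.09436732  0.09099414  0.26      ]
190 112 0.22 [-0.03961393  0.1047102   0.22      ]
190 112 0.26 [-0.03102444  0.09223212  0.26      ]
232 130 0.22 [-0.02182296  0.09047535  0.22      ]
232 130 0.26 [-0.01412182  0.07870806  0.26      ]
155 530 0.22 [-0.107016   -0.09019394  0.22      ]
155 530 0.26 [-0.09506095 -0.09293996  0.26      ]
320 470 0.22 [-0.02216459 -0.08319439  0.22      ]
320 470 0.26 [-0.01444639 -0.08628991  0.26      ]
```

```bash
python3 -m creep '[[[0,0,-1.5,0,0,0,-1],[0,0,-3,0,0,0,-1],[0,0,-4.5,0,0,0,-1],[0,0,-5.5,0,0,0,-1],[0,0,-5.5,0,0,0,-1]]]'
python3 - <<'E'
from h import *
print(cornernow()); p0=pad(0)
for q in np.arange(0,1.21,.1): print(round(q,2),np.round((w(pad(q))-w(p0))*100,2), np.round(pad(q)*1000,1))
E
```

```text
clock: 2.3
position: [0.6099, 0.1809, 0.1268]
ee_rot: [1.77, 2.274, -0.288]
force: [0.3, -0.1, -0.3]
width: 0.003
(array([-0.03867207, -0.00184196,  0.10770804]), array([ 0.28356953, -0.12153797, -0.27618825]))
0.0 [0. 0. 0.] [-37.1   0.   92.7]
0.1 [-0.09  0.38 -0.39] [-41.    0.   88.7]
0.2 [-0.18  0.71 -0.82] [-44.5   0.   84.5]
0.3 [-0.25  1.01 -1.28] [-47.5   0.   79.9]
0.4 [-0.31  1.25 -1.77] [-50.   0.  75.]
0.5 [-0.36  1.45 -2.28] [-52.1   0.   69.9]
0.6 [-0.4   1.6  -2.81] [-53.6   0.   64.6]
0.7 [-0.42  1.7  -3.35] [-54.6   0.   59.2]
0.8 [-0.43  1.74 -3.9 ] [-55.    0.   53.7]
0.9 [-0.43  1.73 -4.45] [-54.9   0.   48.2]
1.0 [-0.41  1.66 -4.99] [-54.3   0.   42.7]
1.1 [-0.38  1.55 -5.53] [-53.1   0.   37.4]
1.2 [-0.34  1.38 -6.05] [-51.3   0.   32.1]
```

```bash
python3 -m creep '[[[0,0,0,0,0,0,-1],[0,0,-0.3,0,0,0,-1],[0,0,-0.6,0,0,0,-1],[0,0,-0.9,0,0,0,-1],[0,0,-0.9,0,0,0,-1]]]'
python3 -c "
from h import *
print(cornernow())"
```

```text
clock: 2.8
position: [0.6109, 0.1812, 0.1194]
ee_rot: [1.77, 2.273, -0.284]
force: [-1.0, 0.5, -0.4]
width: 0.006
(array([-0.03876959, -0.0008113 ,  0.1002575 ]), array([-0.98463019,  0.50535643, -0.36764465]))
```

```bash
python3 -m creep '[[[0,0,-0.2,0,0,0,-1],[0,0,-0.4,0,0,0,-1],[0,0,-0.6,0,0,0,-1],[0,0,-0.6,0,0,0,-1],[0,0,-0.6,0,0,0,-1]]]'
python3 -c "
from h import *
print(cornernow())"
```

```text
clock: 3.3
position: [0.6116, 0.1806, 0.1143]
ee_rot: [1.771, 2.272, -0.283]
force: [0.7, -2.3, 4.7]
width: 0.0
(array([-0.03796028, -0.00019607,  0.09520576]), array([ 0.72440472, -2.31856743,  4.72213273]))
```

```bash
python3 -m creep '[[[-0.06,0.24,-0.23,0,0,0,-1],[-0.11,0.45,-0.48,0,0,0,-1],[-0.16,0.63,-0.73,0,0,0,-1],[-0.21,0.83,-1.0,0,0,0,-1],[-0.25,1.0,-1.28,0,0,0,-1]]]'
python3 -c "
from h import *
print(cornernow())"
```

```text
clock: 3.8
position: [0.6092, 0.1906, 0.1016]
ee_rot: [1.771, 2.271, -0.283]
force: [-0.4, -1.9, 7.7]
width: 0.007
(array([-0.04831458, -0.00015521,  0.08251955]), array([-0.36270494, -1.88350561,  7.67322823]))
```

```bash
python3 -m creep '[[[-0.04,0.16,-0.29,0,0,0,-1],[-0.07,0.29,-0.59,0,0,0,-1],[-0.1,0.4,-0.9,0,0,0,-1],[-0.13,0.5,-1.21,0,0,0,-1],[-0.15,0.59,-1.53,0,0,0,-1]]]'
python3 -c "
from h import *
print(cornernow())"
```

```text
clock: 4.3
position: [0.6076, 0.197, 0.0865]
ee_rot: [1.771, 2.272, -0.283]
force: [-1.9, -1.6, 10.7]
width: 0.007
(array([-0.05493525, -0.00018641,  0.06741739]), array([-1.90982844, -1.58462255, 10.67486134]))
```

```bash
python3 -m creep '[[[-0.01,0.03,-0.15,0,0,0,-1],[-0.02,0.06,-0.3,0,0,0,-1],[-0.02,0.08,-0.45,0,0,0,-1],[-0.02,0.1,-0.54,0,0,0,-1],[-0.02,0.1,-0.54,0,0,0,-1]]]'
for i in 1 2 ; do python3 -m creep '[[[0,0.01,-0.05,0,0,0,-1],[0,0.02,-0.1,0,0,0,-1],[0,0.02,-0.1,0,0,0,-1]]]'; done
```

```text
clock: 4.8
position: [0.6073, 0.1983, 0.0811]
ee_rot: [1.77, 2.273, -0.282]
force: [-2.9, -0.2, 10.4]
width: 0.008
clock: 5.1
position: [0.6073, 0.1984, 0.0801]
ee_rot: [1.77, 2.273, -0.282]
force: [-2.8, -0.3, 9.5]
width: 0.003
clock: 5.4
position: [0.6072, 0.1986, 0.0791]
ee_rot: [1.771, 2.273, -0.283]
force: [-2.2, -0.8, 10.6]
width: 0.002
```

```bash
for i in 1 2 3; do python3 -m creep '[[[0,0,-0.05,0,0,0,-1],[0,0,-0.1,0,0,0,-1],[0,0,-0.1,0,0,0,-1]]]' | egrep 'pos|force'; done
```

```text
position: [0.6072, 0.1987, 0.0781]
force: [-2.7, 0.2, 11.0]
position: [0.6071, 0.1988, 0.0771]
force: [-2.1, 0.9, 10.0]
position: [0.6071, 0.199, 0.0761]
force: [-2.5, 0.9, 11.0]
```

```bash
for i in 1 2; do python3 -m creep '[[[0,0,-0.05,0,0,0,-1],[0,0,-0.1,0,0,0,-1],[0,0,-0.1,0,0,0,-1]]]' | egrep 'pos|force'; done
```

```text
position: [0.6071, 0.199, 0.0751]
force: [-3.2, 0.7, 10.8]
position: [0.6071, 0.1991, 0.0741]
force: [-3.7, 1.5, 11.0]
```

```bash
for i in 1 2; do python3 -m creep '[[[0,0,-0.05,0,0,0,-1],[0,0,-0.1,0,0,0,-1],[0,0,-0.1,0,0,0,-1]]]' | egrep 'pos|force'; done
```

```text
position: [0.6071, 0.1991, 0.0731]
force: [-3.6, 0.2, 11.9]
position: [0.6071, 0.1991, 0.0721]
force: [-3.2, 1.7, 11.3]
```

```bash
for i in 1 2; do python3 -m creep '[[[0,0,-0.05,0,0,0,-1],[0,0,-0.1,0,0,0,-1],[0,0,-0.1,0,0,0,-1]]]' | egrep 'pos|force'; done
```

```text
position: [0.6071, 0.1992, 0.0711]
force: [-2.4, 1.4, 11.7]
position: [0.6071, 0.1991, 0.0701]
force: [-3.1, 1.3, 11.1]
```

```bash
for i in 1 2; do python3 -m creep '[[[0,0,-0.05,0,0,0,-1],[0,0,-0.1,0,0,0,-1],[0,0,-0.1,0,0,0,-1]]]' | egrep 'pos|force'; done
```

```text
position: [0.6071, 0.1991, 0.0691]
force: [-2.9, 1.7, 10.9]
position: [0.6071, 0.1991, 0.068]
force: [-3.3, 0.7, 10.5]
```

```bash
for i in 1 2; do python3 -m creep '[[[0,0,-0.05,0,0,0,-1],[0,-0.01,-0.1,0,0,0,-1],[0,-0.01,-0.1,0,0,0,-1]]]' | egrep 'pos|force'; done
```

```text
position: [0.6071, 0.199, 0.0671]
force: [-3.1, 1.3, 11.4]
position: [0.6071, 0.199, 0.0662]
force: [-4.9, 1.2, 12.4]
```

```bash
for i in 1 2; do python3 -m creep '[[[0,0,-0.05,0,0,0,-1],[0,-0.01,-0.1,0,0,0,-1],[0,-0.01,-0.1,0,0,0,-1]]]' | egrep 'pos|force'; done
```

```text
position: [0.6071, 0.1989, 0.0652]
force: [-3.3, 2.1, 11.9]
position: [0.6071, 0.1988, 0.0642]
force: [-2.7, 1.4, 13.2]
```

```bash
for i in 1 ; do python3 -m creep '[[[0,0,-0.05,0,0,0,-1],[0,-0.01,-0.1,0,0,0,-1],[0,-0.01,-0.1,0,0,0,-1]]]' | egrep 'pos|force'; done
```

```text
position: [0.6072, 0.1987, 0.0635]
force: [-4.6, 1.2, 16.6]
```

The force rose 3.4 N over 0.7 mm, so that is the start of the stop. The catch should already have happened; I ease off slowly.

```bash
for i in 1 2 3; do python3 -m creep '[[[0,0,0.05,0,0,0,-1],[0,0,0.1,0,0,0,-1],[0,0,0.15,0,0,0,-1],[0,0,0.15,0,0,0,-1]]]' | egrep 'pos|force'; done
```

```text
position: [0.6071, 0.1989, 0.0648]
force: [-3.6, 1.9, 12.2]
position: [0.6071, 0.1989, 0.0663]
force: [-3.1, 2.1, 11.6]
position: [0.6071, 0.199, 0.0677]
force: [-4.8, 2.0, 11.5]
```

```bash
for i in 1 2 ; do python3 -m creep '[[[0,0,0.05,0,0,0,-1],[0,0,0.1,0,0,0,-1],[0,0,0.15,0,0,0,-1],[0,0,0.15,0,0,0,-1]]]' | egrep 'pos|force'; done
```

```text
position: [0.607, 0.199, 0.0688]
force: [-1.6, 1.4, 7.1]
position: [0.607, 0.1988, 0.0698]
force: [-0.4, 3.3, 3.5]
```

```bash
for i in 1 2 ; do python3 -m creep '[[[0,0,0.1,0,0,0,-1],[0,0,0.2,0,0,0,-1],[0,0,0.3,0,0,0,-1],[0,0,0.3,0,0,0,-1]]]' | egrep 'pos|force|clock'; done
```

```text
clock: 12.6
position: [0.6068, 0.1975, 0.0727]
force: [-0.1, -0.0, 0.1]
clock: 13.0
position: [0.607, 0.198, 0.0759]
force: [-0.4, -0.1, -0.3]
```

```bash
python3 -m creep '[[[0,0,1,0,0,0,-1],[0,0,4,0,0,0,-1],[0,0,8,0,0,0,-1],[0,0,12,0,0,0,-1],[0,0,16,0,0,0,-1]]]'
python3 - <<'E'
from h import *
import cv2
im=arm.get_image("side")[:,:,::-1];cv2.imwrite("pics/side2.png",im)
cv2.imwrite("pics/c7.png",cv2.resize(im[130:220,220:340],None,fx=6,fy=6,interpolation=cv2.INTER_CUBIC))
im=arm.get_image("top")[:,:,::-1];cv2.imwrite("pics/top2.png",im)
print(np.degrees(arm.observe()['joints']))
# stick grasp target
yaw=np.radians(79.15)
sx=np.array([np.cos(yaw),np.sin(yaw),0]);M=np.array([.5735,-.2335,0])
z=np.array([0,0,-1.]);x=sx;y=np.cross(z,x)
g=M-.012*sx+[0,0,.13]
print(need(g,np.c_[x,y,z]),g)
E
```

```text
clock: 13.5
position: [0.6067, 0.1977, 0.2381]
ee_rot: [1.771, 2.273, -0.283]
force: [1.0, 0.6, -0.8]
width: 0.007
[-50.98394828  30.28361886  29.32433902  88.62281651   3.63760486
  67.41230064 -12.16658526]
(array([ -3.85, -44.36, -11.24]), array([ 18. ,   0.9, -24.7])) [ 0.57124114 -0.24528548  0.13      ]
```

View pics/c7.png

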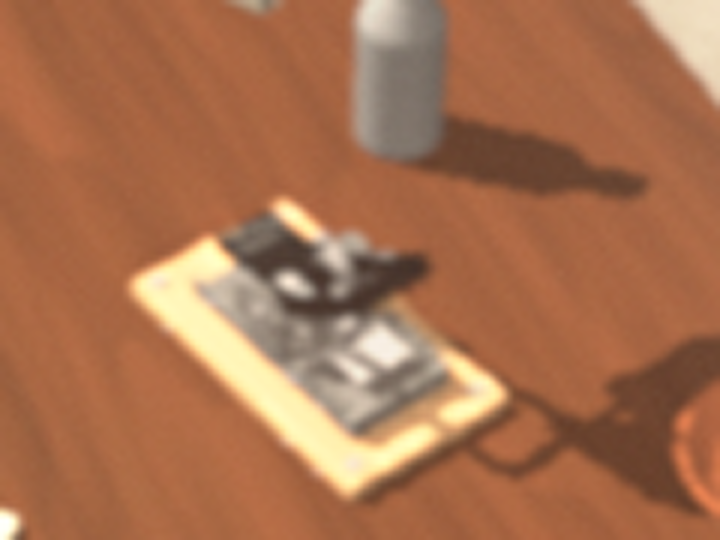

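```bash
python3 -m creep '[[[-0.4,-4,0,1.8,0.1,-2.5,-1],[-0.8,-8.5,0,3.6,0.2,-5,0],[-1.2,-13,0,5.4,0.3,-7.5,0],[-1.6,-17.5,0,7.2,0.4,-10,0],[-2,-22,0,9,0.5,-12.4,0]]]' 50
python3 -m creep '[[[-0.4,-4.5,-2,1.8,0.1,-2.5,0],[-0.8,-9,-4,3.6,0.2,-5,0],[-1.2,-13.5,-6,5.4,0.2,-7.5,0],[-1.6,-18,-8.5,7.2,0.4,-10,0],[-1.9,-22.4,-11.2,9,0.4,-12.3,0]]]'
python3 -m creep '[[[0,0,0,0,0,0,0],[0,0,0,0,0,0,0]]]'
python3 - <<'E'
from h import *
import cv2
yaw=np.radians(79.15)
sx=np.array([np.cos(yaw),np.sin(yaw),0]);M=np.array([.5735,-.2335,0])
z=np.array([0,0,-1.]);x=sx;y=np.cross(z,x)
g=M-.012*sx+[0,0,.13]
o=arm.observe();print(need(g,np.c_[x,y,z]),o['width'])
im=arm.get_image("wrist")[:,:,::-1];cv2.imwrite("pics/wrist2.png",im)
m=arm.camera_model("wrist");f=210/np.tan(np.radians(m['vfov']/2))
T=np.eye(4);T[:3,:3]=R.from_rotvec(o['ee_rot']).as_matrix();T[:3,3]=o['position']
C=np.linalg.inv(T@m['T_tool_cam'])
for s in(.11,.075,0):
    for l in (-.007,.007):
        q=C@np.r_[M+s*sx+l*y+[0,0,.012 if s<.1 else .009],1];print(s,l,q[0]/q[2]*f+m['cx'],q[1]/q[2]*f+m['cy'])
E
```

```text
clock: 14.1
position: [0.5863, -0.0237, 0.236]
ee_rot: [2.105, 2.162, -0.153]
force: [1.4, -0.4, 0.1]
width: 0.301
clock: 14.6
position: [0.5679, -0.2449, 0.1252]
ee_rot: [-2.416, -2.001, 0.009]
force: [0.8, 0.3, -0.2]
width: 0.5
clock: 14.8
position: [0.5667, -0.2454, 0.1247]
ee_rot: [-2.418, -1.997, 0.014]
force: [1.6, 0.2, 0.1]
width: 0.502
(array([0.46, 0.01, 0.53]), array([ 0.1, -0.6,  0. ])) 0.5024893461571401
0.11 -0.007 283.66339857127457 43.130450852872144
0.11 0.007 302.8954637428901 43.05133804319226
0.075 -0.007 283.72884594231544 93.65950425591153
0.075 0.007 302.4462590454369 93.61596154527994
0 -0.007 283.9843480504332 191.54309320375677
0 0.007 301.2628080663964 191.56271980628586
```

View pics/wrist2.png

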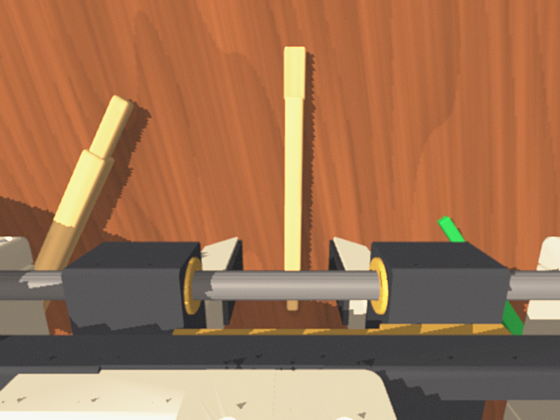

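```bash
python3 -m creep '[[[0.4,0,-3,0.1,-0.6,0,0],[0.4,0,-6,0.1,-0.6,0,0],[0.4,0,-8.5,0.1,-0.6,0,0],[0.4,0,-9.9,0.1,-0.6,0,0],[0.4,0,-9.9,0.1,-0.6,0,0]]]'
python3 -m creep '[[[0,0,-0.2,0,0,0,0],[0,0,-0.2,0,0,0,0]]]'
```

```text
clock: 15.35
position: [0.5719, -0.2409, 0.0253]
ee_rot: [-2.414, -2.008, -0.002]
force: [-0.3, -0.6, -0.0]
width: 0.502
clock: 15.55
position: [0.573, -0.2431, 0.0257]
ee_rot: [2.416, 2.005, 0.005]
force: [-0.1, 0.3, -0.3]
width: 0.502
```

```bash
python3 -m creep '[[[0,0,-0.3,0,0,0,0],[0,0,-0.4,0,0,0,0],[0,0,-0.4,0,0,0,0]]]'
```

```text
clock: 15.85
position: [0.5721, -0.2432, 0.0207]
ee_rot: [2.418, 2.005, 0.003]
force: [0.5, -0.1, 0.1]
width: 0.499
```

```bash
python3 -m creep '[[[0,0,0,0,0,0,-1],[0,0,0,0,0,0,-1],[0,0,0,0,0,0,-1],[0,0,0,0,0,0,-1],[0,0,0,0,0,0,-1]]]' 50
python3 -m creep '[[[0,0,0,0,0,0,-1],[0,0,2,0,0,0,-1],[0,0,5,0,0,0,-1],[0,0,9,0,0,0,-1],[0,0,9,0,0,0,-1]]]' 55
python3 - <<'E'
from h import *
import cv2
for n in ("wrist","side"):
    cv2.imwrite(f"pics/{n}3.png",arm.get_image(n)[:,:,::-1])
E
```

```text
clock: 16.35
position: [0.5721, -0.2431, 0.0205]
ee_rot: [2.418, 2.006, 0.003]
force: [0.5, 0.8, 0.9]
width: 0.146
clock: 16.85
position: [0.5747, -0.2448, 0.1154]
ee_rot: [2.413, 2.001, 0.009]
force: [-0.4, -0.7, 0.3]
width: 0.145
```

View pics/wrist3.png

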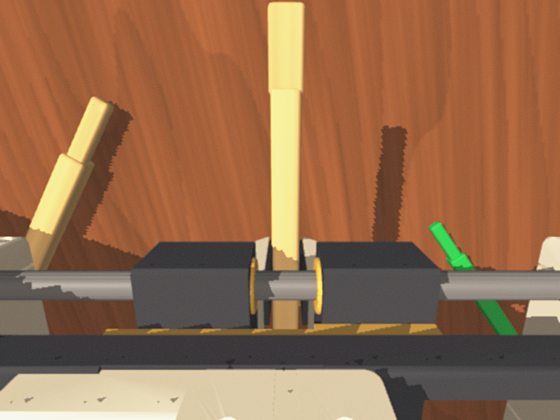

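View pics/side3.png

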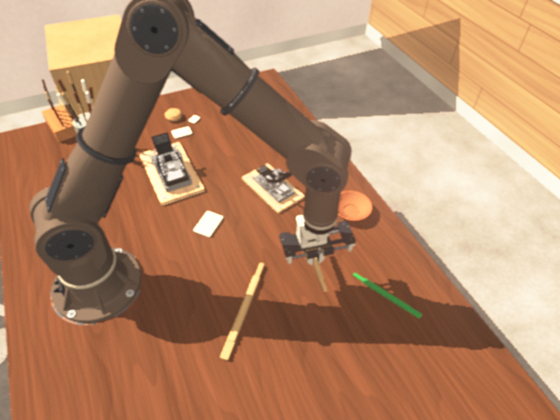

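```bash
cat >> h.py <<'E'
XT=None
def sp(tipx,tipz,p=np.radians(8),xt=.12,ty=0.):
    # tip underside at trap (tipx,0,tipz); underside tool z .0175
    z=np.array([np.sin(p),0,-np.cos(p)]);x=np.array([-np.cos(p),0,-np.sin(p)]);y=np.cross(z,x)
    return w(np.array([tipx,ty,tipz])-xt*x-.0175*z), RT@np.c_[x,y,z]
E
python3 - <<'E'
from h import *
m=arm.camera_model("wrist");f=210/np.tan(np.radians(m['vfov']/2));T=m['T_tool_cam']
for u,v,zz in((270,5,.0115),(303,5,.0115),(271,90,.0085),(300,90,.0085),(286,5,.0115)):
    d=T[:3,:3]@np.array([(u-m['cx'])/f,(v-m['cy'])/f,1]);s=(zz-T[2,3])/d[2];print(T[:3,3]+s*d)
print(need(*sp(.16,.09)))
E
```

```text
[ 0.11602217 -0.00655906  0.0115    ]
[0.11601003 0.00732018 0.0115    ]
[ 0.08206454 -0.00642448  0.0085    ]
[0.08205646 0.00631855 0.0085    ]
[0.11601628 0.00017061 0.0115    ]
(array([11.38, 12.23,  1.27]), array([-8.1, -0. , 24.5]))
```

```bash
sed -i 's/xt=.12,/xt=.118,/' h.py; python3 -m creep '[[[2.9,3,0.5,-2,0,6.1,-1],[5.7,6,1,-4,0,12.2,-1],[8.5,9,1.3,-6,0,18.4,-1],[11.4,12.2,1.3,-8.1,0,24.5,-1],[11.4,12.2,1.3,-8.1,0,24.5,-1]]]'
python3 -m creep '[[[0,0,0,0,0,0,-1],[0,0,0,0,0,0,-1]]]'
python3 - <<'E'
from h import *
import cv2
print(need(*sp(.16,.09)))
print(need(*sp(.10,.055)))
for n in ("wrist","side","top"):
    cv2.imwrite(f"pics/{n}4.png",arm.get_image(n)[:,:,::-1])
im=cv2.imread("pics/top4.png");cv2.imwrite("pics/c8.png",cv2.resize(im[130:250,170:320],None,fx=5,fy=5,interpolation=cv2.INTER_CUBIC))
E
```

```text
clock: 17.45
position: [0.6895, -0.111, 0.1208]
ee_rot: [1.852, 2.402, -0.128]
force: [0.3, 0.4, -0.6]
width: 0.141
clock: 17.65
position: [0.6847, -0.1223, 0.1223]
ee_rot: [1.871, 2.386, -0.136]
force: [0.2, 0.0, -1.2]
width: 0.145
(array([0.12, 0.34, 0.15]), array([ 0. , -0.3,  0.1]))
(array([-1.32,  6.16, -3.35]), array([ 0. , -0.3,  0.1]))
```

View pics/wrist4.png

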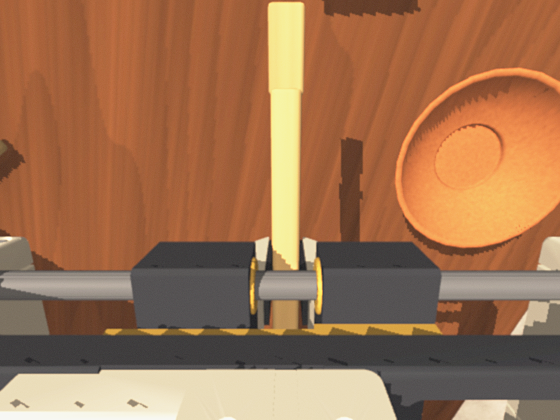

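View pics/c8.png

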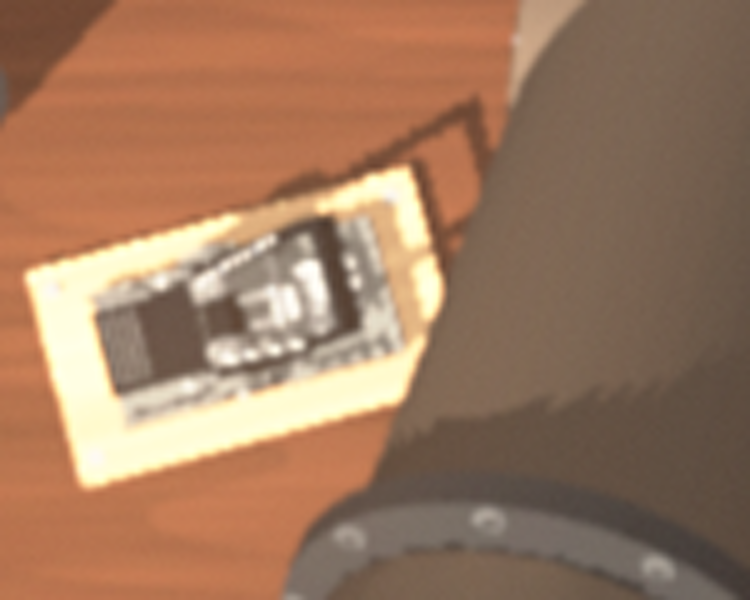

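```bash
python3 -m creep '[[[0,1,-1.2,0,0,0,-1],[-0.4,2.5,-2.4,0,-0.1,0,-1],[-0.8,4.5,-3.3,0,-0.3,0.1,-1],[-1.3,6.2,-3.3,0,-0.3,0.1,-1],[-1.3,6.2,-3.3,0,-0.3,0.1,-1]]]'
python3 - <<'E'
from h import *
import cv2
for p in ((.10,.055),(.054,.052),(.054,.04)): print(need(*sp(*p)))
for n in ("wrist","side","top"):
    cv2.imwrite(f"pics/{n}5.png",arm.get_image(n)[:,:,::-1])
im=cv2.imread("pics/side5.png");cv2.imwrite("pics/c9.png",cv2.resize(im[130:270,230:360],None,fx=4.2,fy=4.2,interpolation=cv2.INTER_CUBIC))
E
```

```text
clock: 18.3
position: [0.6717, -0.0536, 0.0883]
ee_rot: [1.86, 2.393, -0.127]
force: [0.1, -0.0, 0.3]
width: 0.142
(array([-0.02, -0.71,  0.04]), array([-0.2, -0. , -0.4]))
(array([-1.12,  3.75, -0.26]), array([-0.2, -0. , -0.4]))
(array([-1.12,  3.75, -1.46]), array([-0.2, -0. , -0.4]))
```

View pics/wrist5.png

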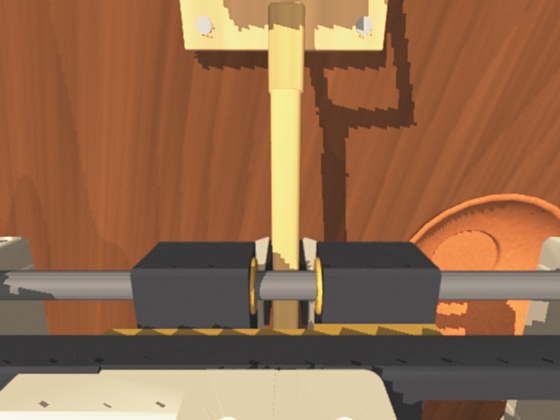

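View pics/c9.png

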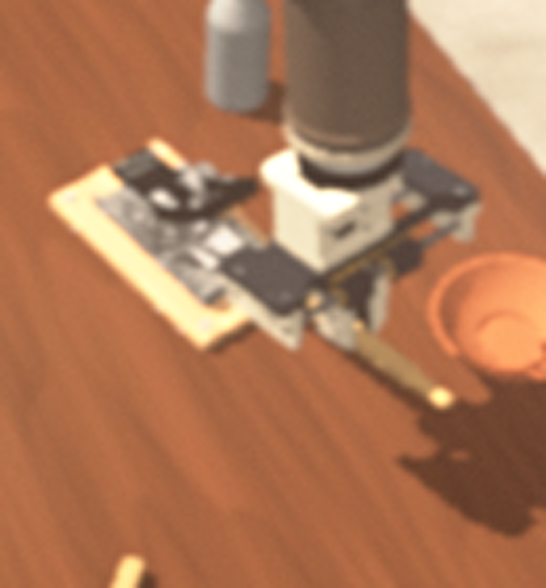

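```bash
python3 -m creep '[[[0,0,0,0,0,0,-1],[-0.3,1.2,0,0,0,0,-1],[-0.6,2.4,0,0,0,0,-1],[-0.9,3.6,-0.2,0,0,0,-1],[-0.9,3.6,-0.3,0,0,0,-1]]]'
python3 -m creep '[[[0,0,0,0,0,0,-1],[0,0,0,0,0,0,-1]]]'
python3 - <<'E'
from h import *
import cv2
for p in ((.054,.052),(.054,.04)): print(need(*sp(*p)))
for n in ("wrist","side"):
    cv2.imwrite(f"pics/{n}6.png",arm.get_image(n)[:,:,::-1])
E
```

```text
clock: 18.95
position: [0.6637, -0.0193, 0.0869]
ee_rot: [1.86, 2.39, -0.126]
force: [0.2, -0.0, -0.3]
width: 0.14
clock: 19.15
position: [0.6641, -0.0237, 0.0875]
ee_rot: [1.864, 2.384, -0.129]
force: [0.7, -0.6, -0.1]
width: 0.145
(array([-0.36,  0.76, -0.18]), array([ 0. ,  0.2, -0.1]))
(array([-0.36,  0.76, -1.38]), array([ 0. ,  0.2, -0.1]))
```

View pics/wrist6.png

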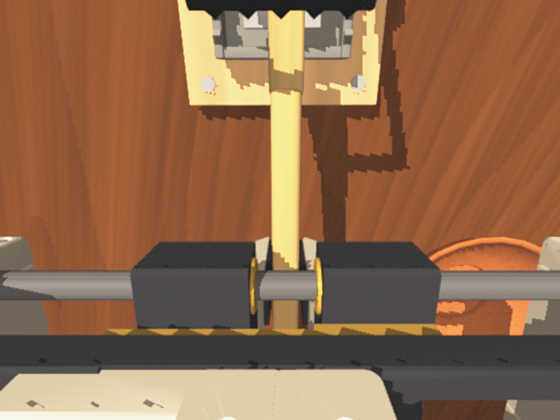

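```bash
python3 -m creep '[[[-0.1,0.4,0,0,0,0,-1],[-0.2,0.8,-0.2,0,0,0,-1],[-0.2,0.8,-0.5,0,0,0,-1],[-0.2,0.8,-0.8,0,0,0,-1],[-0.2,0.8,-0.8,0,0,0,-1]]]' 60
python3 - <<'E'
from h import *
for p in ((.054,.04),): print(need(*sp(*p)))
E
python3 -m creep '[[[0,0,-0.1,0,0,0,-1],[0,0,-0.2,0,0,0,-1],[0,0,-0.2,0,0,0,-1]]]'
```

```text
clock: 19.75
position: [0.6617, -0.0152, 0.0788]
ee_rot: [1.864, 2.385, -0.129]
force: [0.1, 0.5, -0.3]
width: 0.148
(array([-0.12, -0.09, -0.51]), array([ 0. ,  0.1, -0.1]))
clock: 20.05
position: [0.6621, -0.0153, 0.0774]
ee_rot: [1.864, 2.385, -0.128]
force: [0.1, 0.3, -0.2]
width: 0.143
```

```bash
for i in 1 2 3; do python3 -m creep '[[[0,0,-0.1,0,0,0,-1],[0,0,-0.2,0,0,0,-1],[0,0,-0.2,0,0,0,-1]]]'|egrep 'pos|force'; done
```

```text
position: [0.662, -0.0151, 0.0753]
force: [-0.5, 0.8, -0.4]
position: [0.662, -0.0152, 0.0734]
force: [-0.6, 0.3, 0.4]
position: [0.6622, -0.0154, 0.0715]
force: [0.5, -0.6, 1.9]
```

```bash
for i in 1 2 ; do python3 -m creep '[[[0,0,-0.1,0,0,0,-1],[0,0,-0.2,0,0,0,-1],[0,0,-0.2,0,0,0,-1]]]'|egrep 'pos|force|rot'; done
```

```text
position: [0.6622, -0.0155, 0.0696]
ee_rot: [1.864, 2.384, -0.128]
force: [0.9, -1.9, 3.2]
position: [0.6623, -0.0153, 0.0676]
ee_rot: [1.864, 2.384, -0.128]
force: [0.5, -2.9, 4.3]
```

```bash
for i in 1 ; do python3 -m creep '[[[0,0,-0.1,0,0,0,-1],[0,0,-0.2,0,0,0,-1],[0,0,-0.2,0,0,0,-1]]]'|egrep 'pos|force|rot'; done
python3 - <<'E'
from h import *
import cv2
for n in ("wrist","side"):
    cv2.imwrite(f"pics/{n}7.png",arm.get_image(n)[:,:,::-1])
im=cv2.imread("pics/side7.png");cv2.imwrite("pics/c10.png",cv2.resize(im[130:270,230:360],None,fx=4.2,fy=4.2,interpolation=cv2.INTER_CUBIC))
E
```

```text
position: [0.6621, -0.0151, 0.0654]
ee_rot: [1.864, 2.385, -0.128]
force: [0.6, -1.7, 5.0]
```

View pics/wrist7.png

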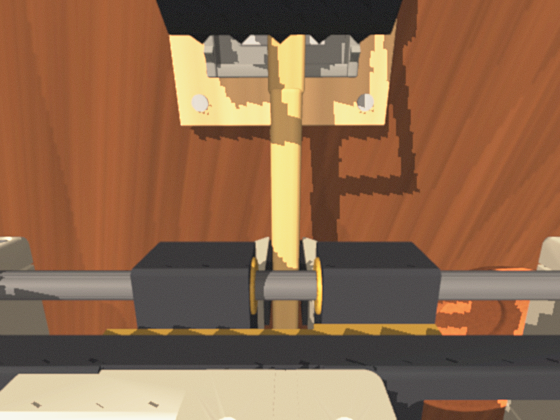

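View pics/c10.png

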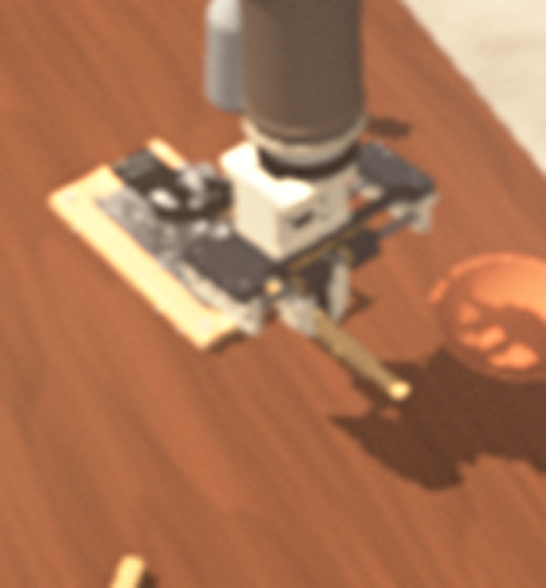

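```bash
python3 -m creep '[[[0,0,-0.1,0,0,0,-1],[0,0,-0.1,0,0,0,-1]]]'|egrep 'pos|force|rot'; python3 -m creep '[[[0,0,-0.1,0,0,0,-1],[0,0,-0.1,0,0,0,-1]]]'|egrep 'pos|force|rot'
```

```text
position: [0.662, -0.0151, 0.0644]
ee_rot: [1.864, 2.385, -0.128]
force: [1.2, -2.7, 4.4]
position: [0.662, -0.0151, 0.0633]
ee_rot: [1.864, 2.385, -0.128]
force: [1.1, -2.6, 4.6]
```

```bash
python3 - <<'E'
from h import *
import cv2
im=arm.get_image("wrist")[:,:,::-1];cv2.imwrite("pics/wrist8.png",im)
a=cv2.imread("pics/wrist6.png")
cv2.imwrite("pics/c11.png",np.hstack([cv2.resize(x[0:260,190:390],None,fx=2,fy=2) for x in(a,im)]))
E
```

```text
(no output)
```

View pics/c11.png

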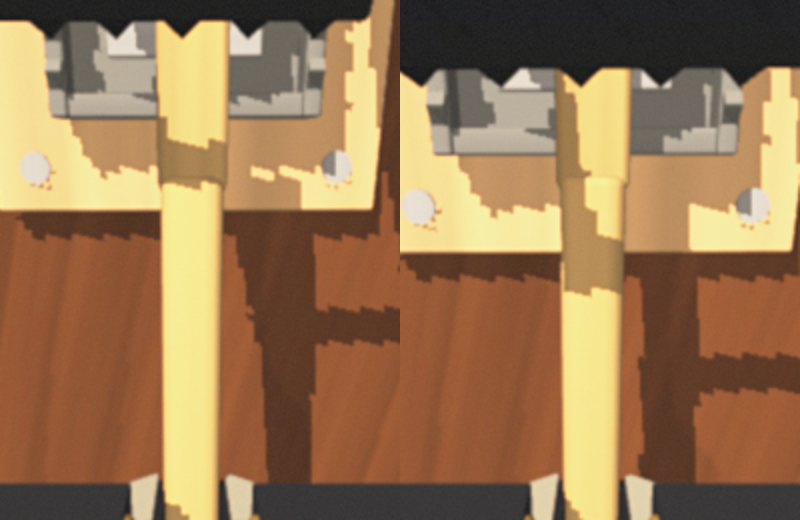

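The reaction levels off near 4.5 N, and the stick looks about 10% wider near its tip in the wrist view, so it is turning in the grip. I'll lift, draw back 10 mm so the tip has more leverage on the treadle, and re-measure.

```bash
python3 -m creep '[[[0,0,0.6,0,0,0,-1],[0,0,1.2,0,0,0,-1],[0.1,-0.4,1.2,0,0,0,-1],[0.2,-1,1.2,0,0,0,-1],[0.2,-1,1.2,0,0,0,-1]]]' 60
python3 - <<'E'
from h import *
import cv2
print(need(*sp(.064,.04)))
im=arm.get_image("wrist")[:,:,::-1];cv2.imwrite("pics/wrist9.png",im)
a=cv2.imread("pics/wrist6.png")
cv2.imwrite("pics/c12.png",np.hstack([cv2.resize(x[0:260,190:390],None,fx=2,fy=2) for x in(a,im)]))
im=arm.get_image("side")[:,:,::-1];cv2.imwrite("pics/side9.png",im)
cv2.imwrite("pics/c13.png",cv2.resize(im[150:240,250:340],None,fx=6.5,fy=6.5,interpolation=cv2.INTER_CUBIC))
E
```

```text
clock: 22.9
position: [0.6638, -0.0267, 0.0754]
ee_rot: [1.866, 2.383, -0.129]
force: [1.0, -0.2, -0.4]
width: 0.145
(array([-0.1 ,  0.09, -0.16]), array([ 0.1,  0.1, -0. ]))
```

View pics/c12.png

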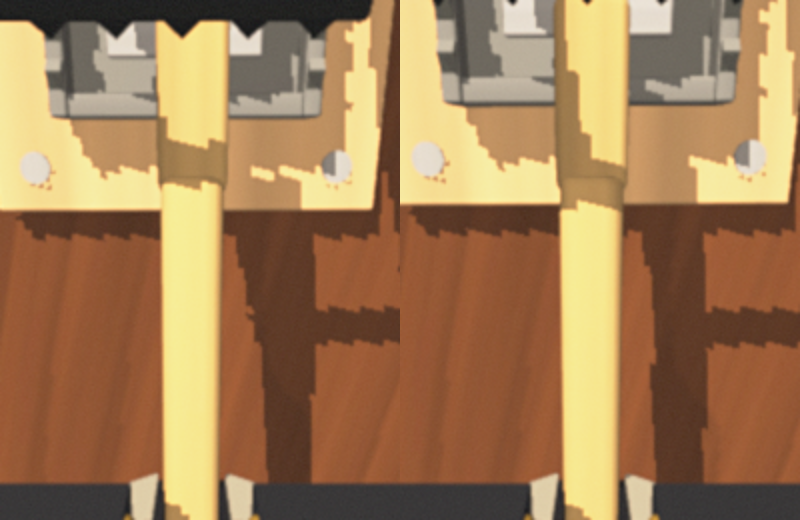

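View pics/c13.png

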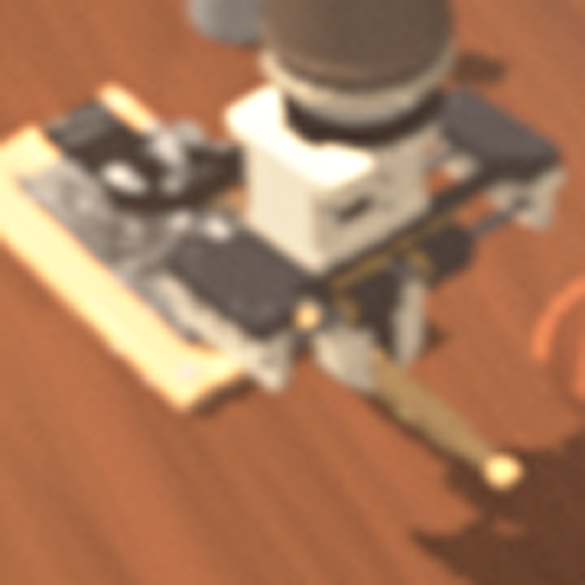

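```bash
python3 -m creep '[[[0,0,0.1,-2,-0.5,0,-1],[0,0,0.1,-4,-1,0,-1],[0,0,0.1,-4,-1,0,-1]]]' 60
for i in 1 2 3; do python3 -m creep '[[[0,0,-0.1,0,0,0,-1],[0,0,-0.2,0,0,0,-1],[0,0,-0.2,0,0,0,-1]]]'|egrep 'pos|force'; done
```

```text
clock: 23.3
position: [0.6639, -0.0232, 0.0759]
ee_rot: [1.824, 2.34, -0.192]
force: [-0.3, -0.2, 0.2]
width: 0.143
position: [0.6641, -0.0254, 0.0745]
force: [-0.1, 1.7, 0.6]
position: [0.6642, -0.0257, 0.0726]
force: [0.9, -0.4, 3.5]
position: [0.6643, -0.0259, 0.0707]
force: [0.3, -2.6, 4.5]
```

```bash
for i in 1 2; do python3 -m creep '[[[0,0,-0.1,0,0,0,-1],[0,0,-0.1,0,0,0,-1]]]'|egrep 'pos|force'; done
python3 - <<'E'
from h import *
import cv2
im=arm.get_image("wrist")[:,:,::-1];cv2.imwrite("pics/wrist10.png",im)
cv2.imwrite("pics/c14.png",cv2.resize(im[0:260,160:410],None,fx=2.3,fy=2.3))
E
```

```text
position: [0.6642, -0.0253, 0.0695]
force: [0.8, -3.1, 4.1]
position: [0.6641, -0.0252, 0.0684]
force: [1.6, -2.2, 3.8]
```

View pics/c14.png

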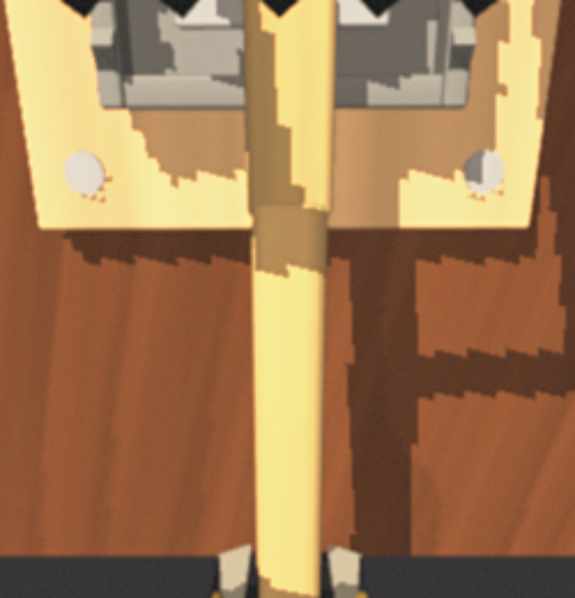

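```bash
python3 - <<'E'
from h import *
import cv2
m=arm.camera_model("wrist");f=210/np.tan(np.radians(m['vfov']/2));T=m['T_tool_cam']
for k in (3,4,5,6,8,9,10):
    im=cv2.imread(f"pics/wrist{k}.png").astype(float)
    out=[]
    for v in (20,60,80,100,130,160,200,230):
        g=im[v-2:v+3].mean(0).sum(1); d=np.convolve(g,[1,1,0,-1,-1],'same')/2
        L=255+np.argmax(np.abs(d[255:280]));Rr=293+np.argmax(np.abs(d[293:318]))
        out.append((v,int(L),int(Rr),int(Rr-L)))
    print(k,[(o[0],o[3]) for o in out])
E
```

```text
3 [(20, 36), (60, 34), (80, 34), (100, 29), (130, 29), (160, 28), (200, 27), (230, 27)]
4 [(20, 36), (60, 35), (80, 34), (100, 30), (130, 29), (160, 28), (200, 27), (230, 27)]
5 [(20, 38), (60, 35), (80, 34), (100, 30), (130, 29), (160, 28), (200, 27), (230, 27)]
6 [(20, 47), (60, 29), (80, 36), (100, 30), (130, 29), (160, 28), (200, 27), (230, 27)]
8 [(20, 36), (60, 26), (80, 23), (100, 31), (130, 31), (160, 29), (200, 27), (230, 27)]
9 [(20, 30), (60, 23), (80, 34), (100, 32), (130, 29), (160, 29), (200, 27), (230, 27)]
10 [(20, 25), (60, 37), (80, 35), (100, 31), (130, 31), (160, 29), (200, 27), (230, 27)]
```

The stick is slipping in the grip at about 0.5 N m. I'll back out, lay it down and regrip about 40 mm nearer the spatula, which shortens the lever from about 118 to 75 mm and still keeps the gripper outside the jaw's swing.

```bash
python3 -m creep '[[[0,0,0.5,0,0,0,-1],[0.4,-1.6,1,0,0,0,-1],[1.1,-4.5,1.2,0,0,0,-1],[1.4,-8,1.5,4,1,0,-1],[0,-11.5,1.5,8,2,0,-1]]]'
python3 -m creep '[[[-1,-2,0,2,0.5,0,-1],[-2.5,-4,-1,4,1,0,-1],[-4,-6,-2.5,4,1,0,-1],[-4,-6,-3.5,4,1,0,-1],[-4,-6,-3.5,4,1,0,-1]]]'
python3 - <<'E'
from h import *
import cv2
o=arm.observe();print(o['position'],R.from_rotvec(o['ee_rot']).as_matrix().round(3))
for n in ("wrist","side","top"):
    cv2.imwrite(f"pics/{n}11.png",arm.get_image(n)[:,:,::-1])
im=cv2.imread("pics/side11.png");cv2.imwrite("pics/c15.png",cv2.resize(im[140:320,230:390],None,fx=4,fy=3.3,interpolation=cv2.INTER_CUBIC))
E
```

```text
clock: 25.15
position: [0.6661, -0.1404, 0.0841]
ee_rot: [1.895, 2.434, -0.057]
force: [0.8, -1.3, -0.7]
width: 0.142
clock: 25.65
position: [0.6225, -0.2011, 0.0471]
ee_rot: [-1.935, -2.47, -0.005]
force: [-0.1, 0.2, -0.1]
width: 0.139
[ 0.62246599 -0.20110114  0.04711262] [[-0.239  0.971 -0.001]
 [ 0.971  0.239  0.005]
 [ 0.005 -0.    -1.   ]]
```

View pics/wrist11.png

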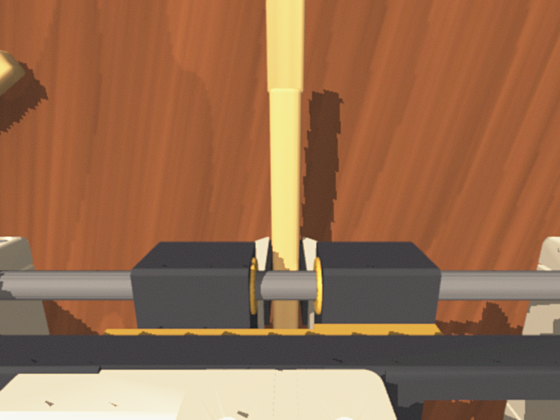

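View pics/c15.png

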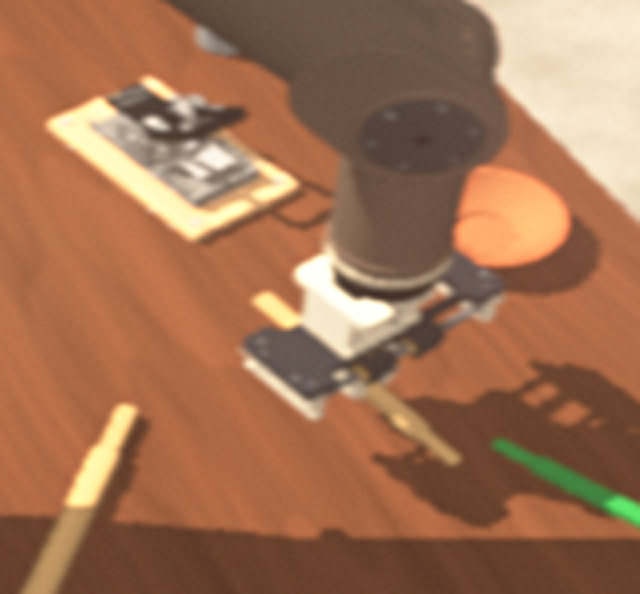

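```bash
python3 -m creep '[[[0,0,-0.7,0,0,0,-1],[0,0,-1.4,0,0,0,-1],[0,0,-1.4,0,0,0,-1]]]' 3|egrep 'pos|force'
python3 -m creep '[[[0,0,-0.4,0,0,0,-1],[0,0,-0.8,0,0,0,-1],[0,0,-1.1,0,0,0,-1],[0,0,-1.1,0,0,0,-1]]]' 3|egrep 'pos|force'
```

```text
position: [0.6236, -0.1993, 0.0333]
force: [-0.3, 0.3, -0.8]
position: [0.6238, -0.2, 0.0229]
force: [-0.2, 0.2, -0.4]
```

Now I open the gripper, rise a little, slide 44 mm toward the spatula (direction -0.24, 0.97) and regrip.

```bash
python3 -m creep '[[[0,0,0,0,0,0,-0.3],[0,0,0,0,0,0,-0.3],[0,0,0,0,0,0,-0.3],[0,0,4,0,0,0,-0.3],[0,0,6,0,0,0,-0.3]]]' 20
python3 -m creep '[[[0,0,0,0,0,0,-0.3],[0,0,0,0,0,0,-0.3]]]' 
python3 - <<'E'
from h import *
import cv2
o=arm.observe();print(o['position'],o['width'])
im=arm.get_image("wrist")[:,:,::-1];cv2.imwrite("pics/wrist12.png",im)
E
```

```text
clock: 27.0
position: [0.6248, -0.2006, 0.0856]
ee_rot: [1.935, 2.475, 0.007]
force: [0.9, -1.1, 0.4]
width: 0.352
clock: 27.2
position: [0.6243, -0.2001, 0.0839]
ee_rot: [-1.934, -2.475, -0.007]
force: [-0.6, -0.3, -0.7]
width: 0.35
[ 0.62430012 -0.20006655  0.08386043] 0.3502253088497394
```

View pics/wrist12.png

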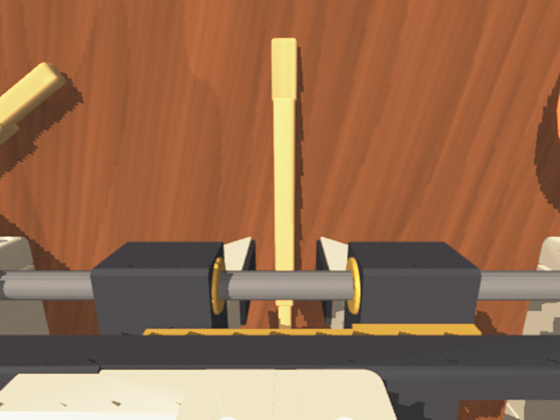

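```bash
python3 - <<'E'
from h import *
m=arm.camera_model("wrist");f=210/np.tan(np.radians(m['vfov']/2));T=m['T_tool_cam']
for u,v,zz in((284.5,40,.0749),(284.5,98,.0719),(285,240,.0719)):
    d=T[:3,:3]@np.array([(u-m['cx'])/f,(v-m['cy'])/f,1]);s=(zz-T[2,3])/d[2];print((T[:3,3]+s*d).round(4))
E
```

```text
[ 0.1167 -0.0011  0.0749]
[ 0.0828 -0.0011  0.0719]
[-0.0126 -0.0009  0.0719]
```

```bash
python3 -m creep '[[[-0.6,2.1,0,0,0,0,-0.3],[-1.1,4.2,-1.5,0,0,0,-0.3],[-1.1,4.2,-4,0,0,0,-0.3],[-1.1,4.2,-5.8,0,0,0,-0.3],[-1.1,4.2,-5.8,0,0,0,-0.3]]]'|grep pos
python3 -m creep '[[[0,0,0,0,0,0,-0.3],[0,0,-0.3,0,0,0,-0.3],[0,0,-0.3,0,0,0,-0.3]]]'|grep pos
```

```text
position: [0.6104, -0.1572, 0.022]
position: [0.6134, -0.1584, 0.023]
```

```bash
python3 -m creep '[[[0,0,-0.2,0,0,0,-0.3],[0,0,-0.3,0,0,0,-0.3],[0,0,-0.3,0,0,0,-0.3]]]'|egrep 'pos|force'
python3 -m creep '[[[0,0,0,0,0,0,-1],[0,0,0,0,0,0,-1],[0,0,0,0,0,0,-1],[0,0,0,0,0,0,-1],[0,0,0,0,0,0,-1]]]' 60
python3 -m creep '[[[0,0,1,0,0,0,-1],[0,0,3,0,0,0,-1],[0,0,5,0,0,0,-1],[0,0,6,0,0,0,-1],[0,0,6,0,0,0,-1]]]'
python3 - <<'E'
from h import *
import cv2
o=arm.observe();print(o['position'],o['width'])
im=arm.get_image("wrist")[:,:,::-1];cv2.imwrite("pics/wrist13.png",im)
for p in ((.14,.07),(.1,.055)): print(need(*sp(*p,xt=.074)), sp(*p,xt=.074)[0])
E
```

```text
position: [0.6131, -0.1581, 0.0195]
force: [0.1, -0.5, -0.2]
clock: 28.85
position: [0.6132, -0.1582, 0.0196]
ee_rot: [-1.934, -2.474, -0.006]
force: [0.6, -0.3, 0.8]
width: 0.141
clock: 29.35
position: [0.6141, -0.1584, 0.0813]
ee_rot: [1.934, 2.474, 0.009]
force: [0.1, 0.4, 0.2]
width: 0.139
[ 0.61414947 -0.15840629  0.08132041] 0.13914517856603706
(array([ 5.72, 10.09,  1.75]), array([-8. , -1.8, -0.1])) [ 0.67065072 -0.05727004  0.0976285 ]
(array([ 4.76, 13.97,  0.25]), array([-8. , -1.8, -0.1])) [ 0.66104159 -0.01844139  0.0826285 ]
```

View pics/wrist13.png

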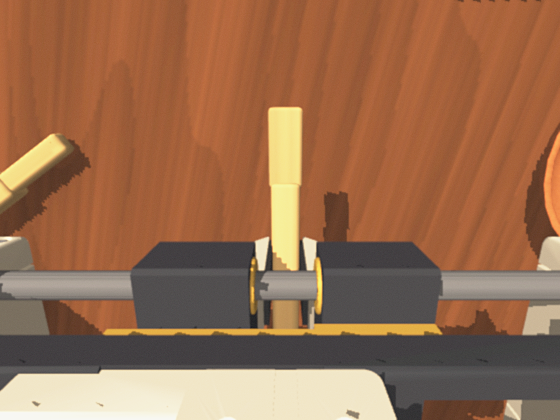

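```bash
python3 -m creep '[[[1.9,3,1,-3,-0.6,0,-1],[3.8,6.5,1.7,-6,-1.3,0,-1],[5.7,10.1,1.7,-8,-1.8,0,-1],[5.7,10.1,1.7,-8,-1.8,0,-1],[5.2,12,1,-8,-1.8,0,-1]]]' 60 |grep pos
python3 -m creep '[[[-0.4,1.5,-0.7,0,0,0,-1],[-0.4,1.7,-0.7,0,0,0,-1],[-0.4,1.7,-0.7,0,0,0,-1]]]'
python3 - <<'E'
from h import *
import cv2
for p in ((.1,.055),(.056,.05)): print(need(*sp(*p,xt=.074)))
im=arm.get_image("wrist")[:,:,::-1];cv2.imwrite("pics/wrist14.png",im)
E
```

```text
position: [0.6656, -0.0386, 0.089]
clock: 30.2
position: [0.6607, -0.0209, 0.0819]
ee_rot: [1.865, 2.388, -0.133]
force: [0.7, -0.4, 0.0]
width: 0.141
(array([0.04, 0.25, 0.08]), array([ 0. , -0.1, -0.1]))
(array([-1.02,  4.52, -0.42]), array([ 0. , -0.1, -0.1]))
```

View pics/wrist14.png

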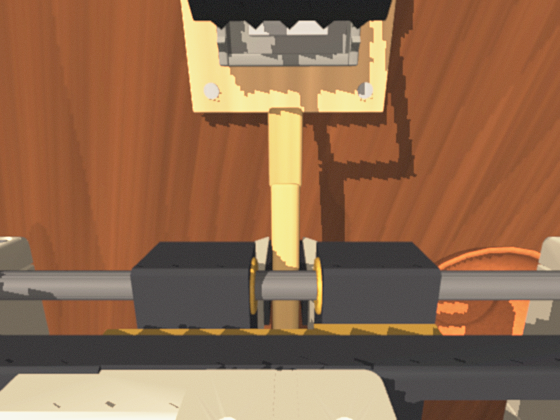

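```bash
python3 -m creep '[[[-0.4,1.5,0,0,0,0,-1],[-0.8,3,0,0,0,0,-1],[-1.0,4.2,0,0,0,0,-1],[-1.0,4.2,-0.2,0,0,0,-1],[-1.0,4.2,-0.4,0,0,0,-1]]]' |grep force
python3 -m creep '[[[0,0,0,0,0,0,-1]]]'|grep force
python3 - <<'E'
from h import *
import cv2
for p in ((.058,.04),): print(need(*sp(*p,xt=.074)))
im=arm.get_image("wrist")[:,:,::-1];cv2.imwrite("pics/wrist15.png",im)
E
```

```text
force: [-1.4, -0.7, -1.0]
force: [-0.5, 1.1, 0.2]
(array([ 0.  ,  0.22, -1.06]), array([ 0. , -0.1, -0. ]))
```

View pics/wrist15.png

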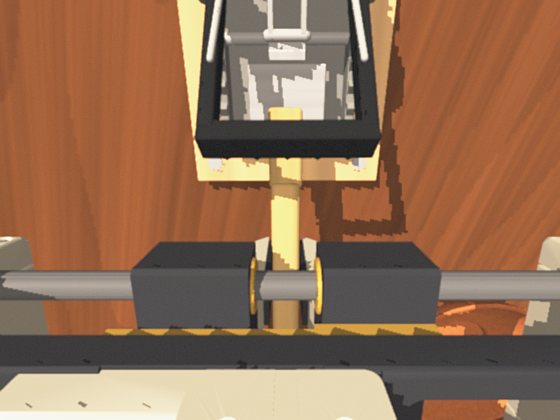

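The tip at (286,110) lies over the pale treadle plate, under the raised jaw bar. Now I press down.

```bash
for i in 1 2; do python3 -m creep '[[[0,0.1,-0.2,0,0,0,-1],[0,0.1,-0.4,0,0,0,-1],[0,0.1,-0.4,0,0,0,-1]]]'|egrep 'pos|force'; done
for i in 1 2; do python3 -m creep '[[[0,0,-0.1,0,0,0,-1],[0,0,-0.2,0,0,0,-1],[0,0,-0.2,0,0,0,-1]]]'|egrep 'pos|force'; done
```

```text
position: [0.6509, 0.0216, 0.0741]
force: [-0.2, -0.0, 0.2]
position: [0.6509, 0.0229, 0.0701]
force: [-0.6, 1.3, 0.7]
position: [0.651, 0.0229, 0.0684]
force: [-0.0, 0.2, -0.6]
position: [0.6512, 0.0228, 0.0665]
force: [-1.2, -0.8, 0.9]
```

```bash
for i in 1 2; do python3 -m creep '[[[0,0,-0.1,0,0,0,-1],[0,0,-0.2,0,0,0,-1],[0,0,-0.2,0,0,0,-1]]]'|egrep 'pos|force'; done
```

```text
position: [0.6514, 0.0225, 0.0647]
force: [0.2, -0.9, 3.9]
position: [0.6515, 0.0222, 0.0629]
force: [-0.1, -1.9, 6.1]
```

```bash
python3 -m creep '[[[0,0,-0.1,0,0,0,-1],[0,0,-0.1,0,0,0,-1]]]'|egrep 'pos|force'; python3 - <<'E'
from h import *
import cv2
im=arm.get_image("wrist")[:,:,::-1];cv2.imwrite("pics/wrist16.png",im)
E
```

```text
position: [0.6516, 0.0221, 0.062]
force: [0.1, -2.4, 7.3]
```

View pics/wrist16.png

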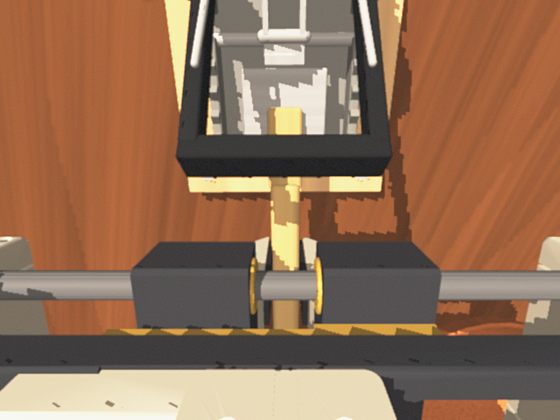

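```bash
python3 - <<'E'
from h import *
m=arm.camera_model("wrist");f=210/np.tan(np.radians(m['vfov']/2))
o=arm.observe();T=np.eye(4);T[:3,:3]=R.from_rotvec(o['ee_rot']).as_matrix();T[:3,3]=o['position'];T=T@m['T_tool_cam']
for u,v,z in((286,108,.04),(286,68,.04),(240,68,.04),(325,68,.04),(286,130,.036)):
    d=T[:3,:3]@np.array([(u-m['cx'])/f,(v-m['cy'])/f,1]);s=(z-T[2,3])/d[2];print(u,v,tl(T[:3,3]+s*d).round(4))
print(tl(o['position']), need(*sp(.058,.036,xt=.074)))
E
```

```text
286 108 [0.0568 0.0003 0.04  ]
286 68 [0.0401 0.0003 0.04  ]
240 68 [ 0.0401 -0.0197  0.04  ]
325 68 [0.0401 0.0172 0.04  ]
286 130 [0.0674 0.0003 0.036 ]
[0.1292609  0.00056463 0.06206905] (array([-0.06,  0.03,  0.16]), array([ 0.,  0., -0.]))
```

```bash
for i in 1 2; do python3 -m creep '[[[0,0,-0.1,0,0,0,-1],[0,0,-0.1,0,0,0,-1]]]'|egrep 'pos|force'; done
```

```text
position: [0.6516, 0.0219, 0.061]
force: [0.2, -3.6, 6.4]
position: [0.6516, 0.0218, 0.06]
force: [-0.2, -3.2, 6.7]
```

```bash
python3 - <<'E'
from h import *
import cv2
im=arm.get_image("wrist")[:,:,::-1];cv2.imwrite("pics/wrist17.png",im)
cv2.imwrite("pics/c17.png",cv2.resize(im[0:200,170:400],None,fx=3,fy=3,interpolation=cv2.INTER_CUBIC))
im=cv2.imread("pics/wrist15.png")
cv2.imwrite("pics/c16.png",cv2.resize(im[0:200,170:400],None,fx=3,fy=3,interpolation=cv2.INTER_CUBIC))
E
```

View pics/c17.png

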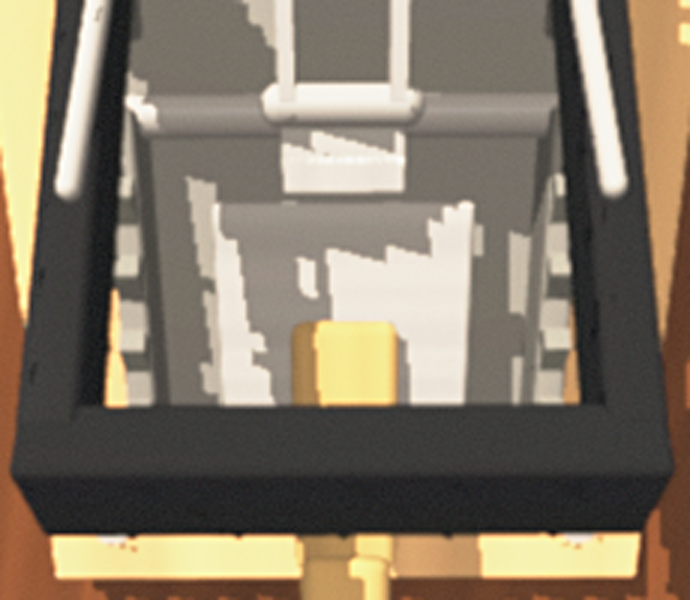

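View pics/c16.png

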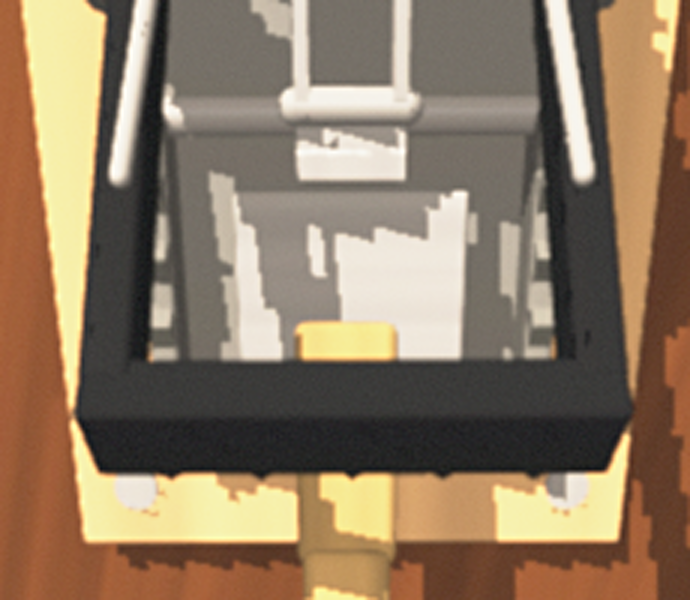

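```bash
python3 -m creep '[[[0,0,-0.1,0,0,0,-1],[0,0,-0.2,0,0,0,-1],[0,0,-0.2,0,0,0,-1]]]' 60|egrep 'pos|force'; python3 -m creep '[[[0,0,-0.1,0,0,0,-1],[0,0,-0.2,0,0,0,-1],[0,0,-0.2,0,0,0,-1]]]'|egrep 'pos|force'
```

```text
position: [0.6517, 0.0216, 0.0581]
force: [0.6, -3.2, 7.7]
position: [0.6517, 0.0215, 0.0561]
force: [0.1, -3.5, 6.0]
```

Friction has been working against me: as the stick goes down, the plate slides outward beneath it. While loaded, I'll drag the tip outward so friction helps and the leverage grows.

```bash
python3 -m creep '[[[0.05,-0.2,0,0,0,0,-1],[0.1,-0.4,0,0,0,0,-1],[0.1,-0.4,0,0,0,0,-1]]]' 60|egrep 'pos|force'; python3 -m creep '[[[0.05,-0.2,-0.05,0,0,0,-1],[0.1,-0.4,-0.1,0,0,0,-1],[0.1,-0.4,-0.1,0,0,0,-1]]]'|egrep 'pos|force'
```

```text
position: [0.6522, 0.0195, 0.0556]
force: [-0.1, 1.9, 5.4]
position: [0.6527, 0.0138, 0.054]
force: [0.5, -1.1, -4.7]
```

```bash
python3 - <<'E'
from h import *
import cv2
o=arm.observe();print(o['clock'],o['position'],o['force'])
im=arm.get_image("wrist")[:,:,::-1];cv2.imwrite("pics/wrist18.png",im)
E
```

```text
34.6 [0.65272108 0.01377388 0.05400291] [ 0.53898491 -1.05336596 -4.69691692]
```

View pics/wrist18.png

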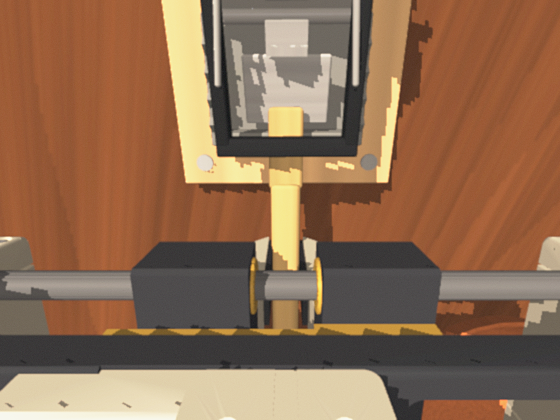

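The jaw has snapped and rests on the stick. Now I draw it straight out.

```bash
python3 -m creep '[[[0.2,-1,0,0,0,0,-1],[0.5,-2,0,0,0,0,-1],[0.7,-3,0,0,0,0,-1],[1,-4,0,0,0,0,-1],[1.2,-5,0.3,0,0,0,-1]]]' 60
python3 -m creep '[[[0.2,-1,0.5,0,0,0,-1],[0.4,-3,1,2,0.5,0,-1],[0,-6,1.5,5,1.2,0,-1],[-1,-9,1.5,8,1.9,0,-1],[-1,-9,1.5,8,1.9,0,-1]]]'
python3 - <<'E'
from h import *
import cv2
o=arm.observe();print(o['position'],R.from_rotvec(o['ee_rot']).as_matrix().round(3)[2])
for n in ("wrist","side","top"):
    cv2.imwrite(f"pics/{n}19.png",arm.get_image(n)[:,:,::-1])
im=cv2.imread("pics/side19.png");cv2.imwrite("pics/c19.png",cv2.resize(im[140:320,230:390],None,fx=4,fy=3.3,interpolation=cv2.INTER_CUBIC))
E
```

```text
clock: 35.15
position: [0.6654, -0.0369, 0.0576]
ee_rot: [1.866, 2.386, -0.132]
force: [-0.5, 0.1, -0.9]
width: 0.14
clock: 35.65
position: [0.6533, -0.1364, 0.074]
ee_rot: [1.949, 2.463, 0.0]
force: [-0.0, -1.6, -0.6]
width: 0.147
[ 0.65328574 -0.13643012  0.07403869] [-0.  0. -1.]
```

View pics/wrist19.png

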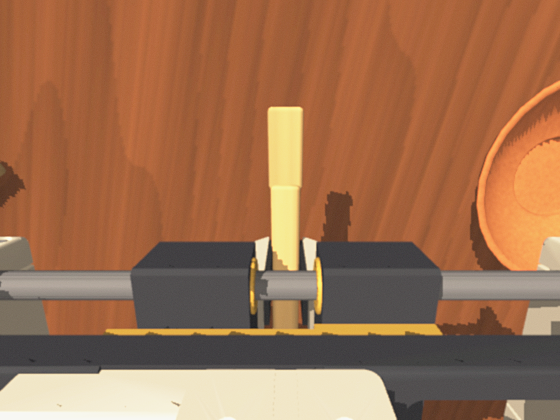

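View pics/c19.png

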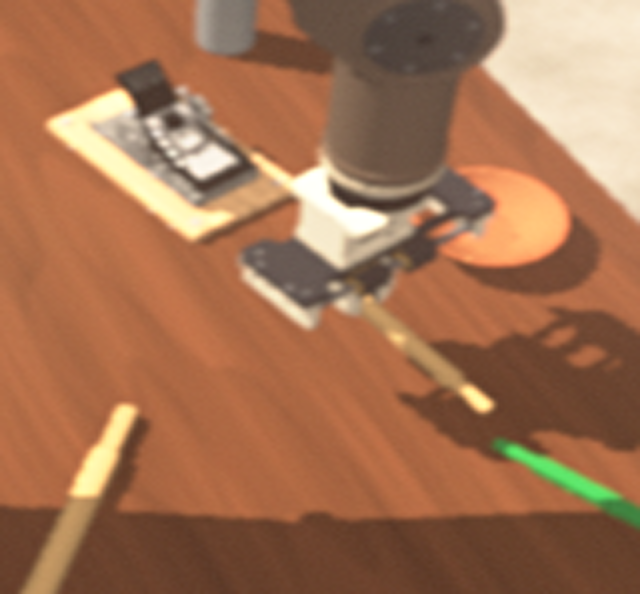

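```bash
python3 -m creep '[[[-3,-1.3,0,0,0,0,-1],[-6,-2.6,0,0,0,0,-1],[-9,-4,-1,0,0,0,-1],[-9,-4,-2.5,0,0,0,-1],[-9,-4,-3,0,0,0,-1]]]'|egrep 'pos|force'
python3 -m creep '[[[0,0,0,0,0,0,-1],[0,0,-0.8,0,0,0,-1],[0,0,-0.8,0,0,0,-1]]]' 15|egrep 'pos|force'
```

```text
position: [0.5647, -0.1635, 0.0415]
force: [0.0, 0.7, -0.2]
position: [0.5656, -0.1642, 0.0338]
force: [-0.5, -0.8, -0.4]
```

```bash
python3 -m creep '[[[0,0,-0.3,0,0,0,-1],[0,0,-0.6,0,0,0,-1],[0,0,-1,0,0,0,-1],[0,0,-1,0,0,0,-1]]]' 4|egrep 'pos|force'
python3 -m creep '[[[0,0,-0.2,0,0,0,-1],[0,0,-0.2,0,0,0,-1]]]' 4|egrep 'pos|force'
python3 -m creep '[[[0,0,0,0,0,0,-0.5],[0,0,0,0,0,0,-0.3],[0,0,0,0,0,0,-0.3],[0,0,0,0,0,0,-0.3],[0,0,1,0,0,0,-0.3]]]' 20|egrep 'pos|force|width'
python3 -m creep '[[[0,0,3,0,0,0,-0.3],[0,0,7,0,0,0,-0.3],[-1,-3,11,0,0,0,-0.3],[-3,-6,14,0,0,0,-0.3],[-4,-9,16,0,0,0,-0.3]]]'|egrep 'pos|clock'
python3 - <<'E'
from h import *
import cv2
for n in ("side","top"):
    cv2.imwrite(f"pics/{n}20.png",arm.get_image(n)[:,:,::-1])
E
```

```text
position: [0.5649, -0.1651, 0.024]
force: [-0.2, -0.4, -0.5]
position: [0.565, -0.1652, 0.0223]
force: [0.3, 0.8, 1.1]
position: [0.5642, -0.1649, 0.0318]
force: [0.4, 1.0, 0.5]
width: 0.344
clock: 38.2
position: [0.5243, -0.2568, 0.196]
```

View pics/side20.png

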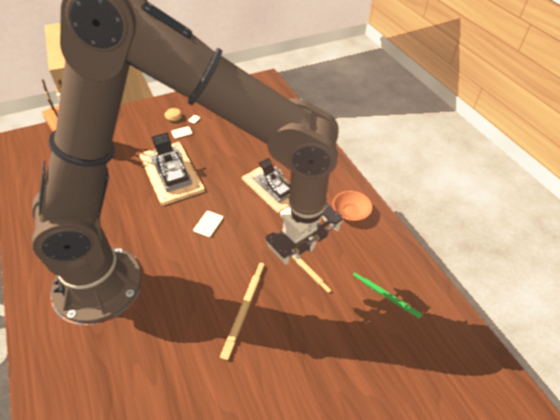

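View pics/top20.png

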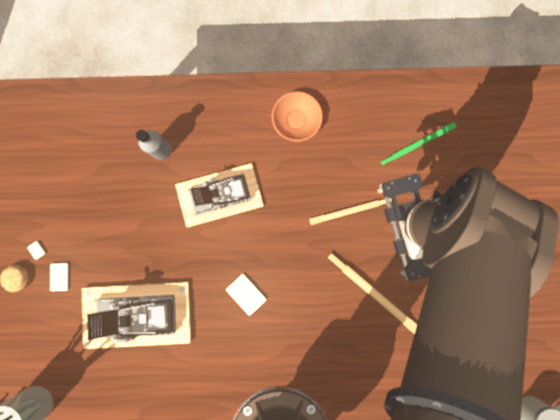

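```bash
python3 - <<'E'
from h import *
import cv2
a=cv2.imread("pics/top20.png")[155:235,165:275];b=cv2.imread("pics/side20.png")[150:300,235:345]
cv2.imwrite("pics/c20.png",np.hstack([cv2.resize(a,(440,320)),cv2.resize(b,(360,320+0))]))
print(arm.sign_off())
E
```

```text
the job is handed in; nothing more can be done
None
```

View pics/c20.png

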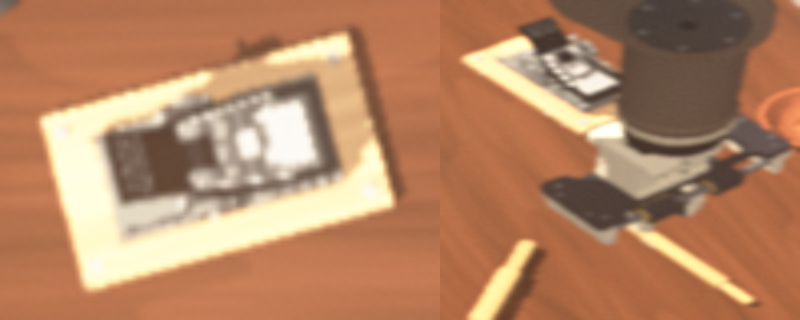

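I set the trap, tripped it with the stick and handed the job in at about 38 s. `sign_off` gives no verdict, so the result rests on my own checks.

- **Setting:** I pressed the paddle until the stop just began to push back, with a peak of about 17 N. As I eased off, the force fell to zero, and pictures showed the trap standing set.
- **Tripping:** The first two presses did not trip the treadle, because the stick slipped in the grip. I laid it down, regripped nearer the spatula and pressed again. That press slipped too, until I drew the loaded tip outward and the jaw snapped.
- **Finish:** I pulled the stick out and laid it on the table about 0.35 m from the hinge.

In the last pictures the jaw is shut, the stick lies on the table clear of the trap, and the dish, bottle and tile are where they were. I judged the stick's flatness and stillness only by eye. In the last top view the gripper hides part of it.

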